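Draw the spring hinge pin and take the press arm off a board test jig

TASK

Take the red press arm off the test jig: with the orange forked tool from the rack, go astride the bare neck of the spring hinge pin and ease its collar sideways, away from the ear, until the arm's hinge end springs up by itself, reading the force all the while so that the pin is never driven hard against its stop and nothing is leaned on or pried. Then hang the fork upright in an empty slot of the rack again, and lay the arm down gently, right side up, wholly inside the blue tray; do not drop it. Leave the other things alone.

Things in the scene. Friction and masses are not known exactly. Their poses are not given: they have to be found in the camera images.
- jig: Board test jig, fixed: dark box 200 x 170 x 40 mm, aluminium deck on top. Origin: centre of underside; z up, x towards the hinge end, y towards the side with the spring pin. A green board on a black nest lies in the middle, its top 48 mm up, with parts up to 4 mm high on it. A low catch block, swung open, stands at x = -88 mm, top 60 mm up, touching nothing.
- ear (a point): Centre of the outer face of the hinge's +y ear, on the axis of the spring pin, which comes out of it here along the jig's y: jig (60, 19, 66) mm, axes as the jig's. Steel clevis: two upright ears, 24 mm long in x, 8 mm thick (jig y = 11 to 19 and -11 to -19 mm), tops 82 mm above the table; a web behind them, jig x = 72 to 80 mm, top 74 mm up. Lean on nothing here with more than 25 N.
- ear_top (a point): Top edge of that ear, jig (60, 15, 82) mm. From the ear to a brass collar (disc, 20 mm diameter, 5 mm thick, clamped on the pin) the pin's round neck, 6 mm thick, lies bare for 7 to 23 mm: the collar was set by hand, so find it by feel or by eye. Free above the neck; deck 26 mm below its axis. The steel barrel with the spring, 24 mm thick, begins 37 to 40 mm from the ear.
- pin_hole (a point): Where the pin enters the near face of the arm's hinge block (jig y = 10 mm, hidden by the ear). Pushed away from the ear, the pin slides on 7 to 10 mm (as the barrel was set) until its tip slips out of the block; a solid stop comes at 10.8 mm. The spring pushes back with 3.5 N at rest, 8.9 N at the stop, rubbing adds up to 4 N; more than 16 N on the collar does harm. It returns by itself.
- bar_hinge (a point): Hinge end of the red press arm (loose, 0.09 to 0.18 kg), on its hinge axis; axes the arm's own, as the jig's while mounted. Hinge block 18 x 20 x 23 mm (9 mm below to 14 mm above this point), between the ears with 1 mm play each side. A sprung lifter pushes it up with 2.5 to 4 N: once the pin is out it rises 14 mm by itself and is then clear above the pin.
- bar_mid (a point): Middle and balance point of the press arm, the place to grasp: centre of a straight bar 113 x 22 x 12 mm (along the arm's x, y, z), 58 mm from the hinge axis along -x and 8 mm above it. Underside of the bar 20 mm above the board while mounted; nothing tall beside it. Once sprung up the arm slopes by 0.13 rad, hinge end high.
- bar_foot (a point): Underside of the arm's rubber foot (18 mm diameter), 105 mm from the hinge axis along the arm's -x and 18 mm below the axis; at the start it stands loose on the board. The bar ends 17 mm farther on. Put down, the arm stands on this foot and on its hinge block, its middle about 24 mm above the floor.
- fork_grip (a point): Forked tool, 0.07 kg, upright in a slot of the rack; this point is the centre of its orange handle, 24 x 22 x 60 mm (tool x, y, z), a black band near each end. Below it a steel blade, 22 mm wide (x), 4 mm thick (y), its end 75 mm below this point and 45 mm below the handle. The rack's other tools have blue and green handles of the same size.
- fork_tip (a point): Point midway between the ends of the fork's two prongs, at the bottom of the blade; axes of the tool, z up through the handle. The prongs are round-ended, each 7 mm wide, side by side along x, with a slot of 8 mm between them, 18 mm deep, open downwards; 4 mm thick along y. The same either way round.
- rack: Fixed wooden tool rack, 190 x 64 mm (x, y), top face 56 mm up; origin: centre of underside. Three chamfered slots, each 27 x 8 mm (x, y), through its 10 mm top board at x = -60, 0, 60 mm, open below. A tool hangs with the underside of its handle on the top face, tool x along rack x. It stands left or right of the jig.
- slot0 (a point): mouth of the rack's slot at x = -60 mm, on the top face
- slot1 (a point): mouth of the rack's middle slot
- slot2 (a point): mouth of the rack's slot at x = +60 mm
- tray: Fixed blue tray, outside 200 x 150 mm (x, y), 22 mm high, walls 4 mm, floor about 4 mm, open on top; origin: centre of underside. On the other side of the jig from the rack.
- spade: blue-handled flat tool in the rack (bystander); origin at its tip, 11 mm above the table
- spike: green-handled spike in the rack (bystander); origin at its tip
- reel: blue solder reel, 64 mm diameter, 30 mm high, lying flat (bystander); origin at the underside
- flux: amber jar, black cap, 42 mm diameter, 62 mm high (bystander); origin at the underside
- cap_a: blue capacitor, 22 mm diameter, 32 mm high, upright (bystander)
- cap_b: another blue capacitor, the same (bystander)
- plug: black multi-pin plug, 58 x 14 x 24 mm (bystander)
Mind the look-alikes: they are no part of the job. Of the things that look like the part that bears bar_hinge, the middle-sized one is meant.

How it is judged (in metres and radians):
On the way:
1. the fork holds the pin drawn back and the arm's hinge end has sprung up (by more than 9 mm) (z of bar_hinge in the frame of jig above 0.075 m and contact force between fork and pin above 2 N), for 0.05 s.
At the end, for the whole second after the job is handed in: Fork upright (within 7 deg) in a rack slot, handle down on the rack (its centre 80 to 92 mm up, tip within 8 mm of the slot's middle); press arm at rest inside the tray walls, right side up (within 14 deg), its middle under 45 mm up ((horizontal distance between fork_tip and slot0 below 0.008 m or horizontal distance between fork_tip and slot1 below 0.008 m or horizontal distance between fork_tip and slot2 below 0.008 m) and height (world z) of fork_grip between 0.08 and 0.092 m and angle between fork's own z axis and vertical below 0.12 rad and x of bar_hinge in the frame of tray between -0.096 and 0.096 m and y of bar_hinge in the frame of tray between -0.071 and 0.071 m and x of bar_foot in the frame of tray between -0.096 and 0.096 m and y of bar_foot in the frame of tray between -0.071 and 0.071 m and height (world z) of bar_mid below 0.045 m and angle between press_arm's own z axis and vertical below 0.25 rad and linear speed of each of press_arm, fork below 0.02 m/s); the robot touches nothing.
It fails at once if the pin is overloaded: the fork bears on its collar with more than 16 N (as when it is rammed against its stop) (contact force between fork and collar above 16 N).
It fails at once if the fork is banged or leaned on the pin's neck, the jig, its ears or the barrel with more than 25 N (contact force between fork and jig above 25 N or contact force between fork and barrel above 25 N).
It fails at once if the arm is wrenched against the pin or pried with the fork (over 15 N between arm and pin, or fork and arm), or the pin is worked with the fingers instead of the fork (contact force between press_arm and pin above 15 N or contact force between fork and press_arm above 15 N or contact force between the fingers and pin above 1 N).
It fails at once if the arm is dropped instead of laid down (let go, it falls faster than 0.9 m/s, as from 40 mm) (height (world z) of bar_mid below 0.065 m and linear speed of press_arm above 0.9 m/s and contact force between the fingers and press_arm below 0.5 N).
It fails at once if another thing on the bench is disturbed (moved more than 20 mm) (distance of any of spade, spike, reel, flux, cap_a, cap_b, plug from where it was at the start of the episode above 0.02 m).
It also fails if it takes over 64 s, if anything falls off the work surface, if the arm or the gripper's body presses on something with over 40 N, if the wrist force passes 120 N, or if a joint passes its speed limit or range.

ROBOT

A 6-joint arm with a two-finger parallel gripper is mounted at the origin on the work surface. World frame = base frame: x ahead of the robot, y to its left, z up, the work surface at z = 0. Lengths are in m, angles in degrees, forces in N, time in s.
With the tool pointing down it reaches from about 0.35 to 0.775 m from the base axis. Payload 5.5 kg.
Tool frame: the origin (TCP) lies midway between the tips of the shut fingers; the grasp point (between the pads) lies 19 mm behind it (grip_point_offset is the z of the grasp point in the tool frame, in m); z points along the fingers, y is the direction in which the jaws open and shut (so a half turn about z gives the same grasp; the last joint's range is limited). The gripper opens to 85 mm and grips with 20 to 120 N. Pads are 22 mm wide; open, the fingers measure 114 mm over their backs; the gripper's body (76 mm by 85 mm) begins 54 mm behind the grasp point. The pads swing forward as they close: fully open they stand 13 mm farther back than shut.
Start: joints at [-81.108, 17.945, 2.641, 74.691, 0, 82.002], TCP at [0.167, -0.55, 0.231] pointing down, gripper open.
Joint ranges: [-158.12, 158.12], [-49.38, 96.58], [-58.88, 72.47], [-126.05, 133.96], [-84.25, 85.87], [-180, 180]. Speed limits (degrees/s): [147.25, 147.25, 180, 180, 180, 180].

INTERFACE

Orientations are given as [roll, pitch, yaw] about the fixed x, y, z axes, in that order (R = Rz(yaw) Ry(pitch) Rx(roll)).
In Python, from cell import sense, snapshot, hand_in, grip_point_offset gives the robot as it stands.
- The arm moves only by the shell command python3 -m creep 'ROWS' [FORCE]. ROWS is JSON, a list of rows, each an object of numbers: "fingers": the gripper's target within -1 to 1 (shut at 1, half-way at 0, fully open at -1); "x", "y", "z": the shift along the world's x, y, z in cm; "wx", "wy", "wz": the turn, a rotation vector about the world's x, y, z in degrees. A call has 1 to 5 rows; each row shifts and turns the commanded pose from where the row before left it; what a row does not reach is not made up. A row lasts 1/12 s, in which the tool goes at most 41.7 mm and 7.16 degrees, less where a joint would pass 70% of its speed; a pose out of reach is approached as far as the arm can. A call is refused whole if a number of a shift passes 4.17 or a number of a turn 7.16, either way. A call with a gripper value outside its range is refused whole. The fingers move at their own pace and stop on an object; FORCE is the grip in N (left out, the last holds). Time passes only in rows, so rows that do not move let the fingers close. It gives the time, the measured TCP pose, the force and the opening at its end, in the units of the state.
- sense(): the state, without advancing time (a new reading comes with each control period).
- snapshot(name): name is "scene" or "side" or "wrist"; returns a dict with "image" (384x512x3 uint8, blue, green, red), "mtx" (3x3 intrinsics, pixels), "dist" ([k1, k2, p1, p2, k3] as OpenCV has them; the pictures are not rectified), "world_from_camera" (4x4, takes a point from camera to world coordinates). Camera axes: x right, y down, z forward; pixel columns grow to the right and rows downward; lengths in m; the calibration is good to about 2 mm. A picture is of the moment at which its call begins. There is no depth.
- hand_in(): hands the job in, once; it reports no verdict.
The state is a dict: "t": time; "joints": joint angles; "dq": joint speeds; "joint_torque": joint torques, N m; "ee_pos": TCP position; "tool_rot": TCP orientation; "force": force on the tool from outside, world axes, zero at the start; "moment": the same for the moment, N m; "width": finger opening in m.
Only numpy, scipy, OpenCV 4.12 (cv2) and the standard library are available. Lean on these libraries where they do the work, as an engineer would, in place of code of your own. Each camera call takes 0.05 s, during which the arm holds its last target.

## Working session

There is one attempt and no reset: what is moved stays moved. The work goes in short steps, Python scripts to look and compute and a shell command to move; the robot and the scene stay as the last step left them, time stands still between calls to the robot, and variables do not carry over. Pictures are saved under pics/ and viewed, and the job is handed in when it is done.

```bash
ls; mkdir -p pics; python3 - <<'E'
from cell import sense,snapshot,grip_point_offset
import cv2
print(sense(),grip_point_offset)
for n in("scene","side","wrist"):
    s=snapshot(n);cv2.imwrite(f"pics/{n}0.png",s["image"]);print(n,s["mtx"].tolist(),s["dist"],s["world_from_camera"].round(3).tolist())
E
```

```text
pics
{'t': 0.0, 'joints': array([-8.11081312e+01,  1.79899877e+01,  2.57714104e+00,  7.46915948e+01,
       -1.40479036e-03,  8.20012348e+01]), 'dq': array([-0.08607024, -0.03277444,  0.03324099, -0.0345793 , -0.00873228,
        0.05080901]), 'joint_torque': array([-3.07777032e-05, -4.80628145e+01,  2.98531741e+01,  1.94467854e-02,
       -2.32015336e-04, -1.05095333e-05]), 'ee_pos': array([ 0.16696402, -0.54968415,  0.23041817]), 'tool_rot': array([-1.79896379e+02, -1.31420825e-02,  1.68906234e+01]), 'force': array([-0.64965122,  0.4106455 , -0.30529864]), 'moment': array([-0.02569849,  0.02935357, -0.05186632]), 'width': 0.08538662657758053} -0.0187
scene [[412.4429013576243, 0.0, 262.5290590515429], [0.0, 412.4429013576243, 190.71916817378755], [0.0, 0.0, 1.0]] [-0.08083998  0.          0.          0.          0.        ] [[0.849, 0.419, -0.322, 0.962], [0.528, -0.679, 0.51, -0.739], [-0.005, -0.603, -0.798, 1.075], [0.0, 0.0, 0.0, 1.0]]
side [[352.04518422792205, 0.0, 254.92199914213012], [0.0, 352.04518422792205, 192.4794513103118], [0.0, 0.0, 1.0]] [0.01239038 0.         0.         0.         0.        ] [[0.963, -0.202, 0.179, 0.427], [-0.27, -0.701, 0.66, -0.686], [-0.008, -0.684, -0.73, 0.736], [0.0, 0.0, 0.0, 1.0]]
wrist [[322.52834087152286, 0.0, 256.8210189550142], [0.0, 322.52834087152286, 190.61797956332825], [0.0, 0.0, 1.0]] [-0.04659012  0.          0.          0.          0.        ] [[0.291, -0.911, -0.293, 0.243], [-0.957, -0.277, -0.087, -0.528], [-0.002, 0.305, -0.952, 0.374], [0.0, 0.0, 0.0, 1.0]]
```

View pics/scene0.png

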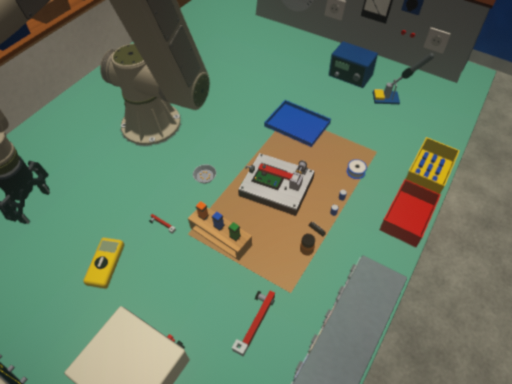

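View pics/side0.png

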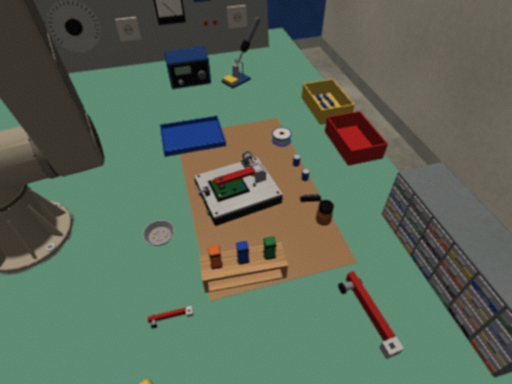

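View pics/wrist0.png

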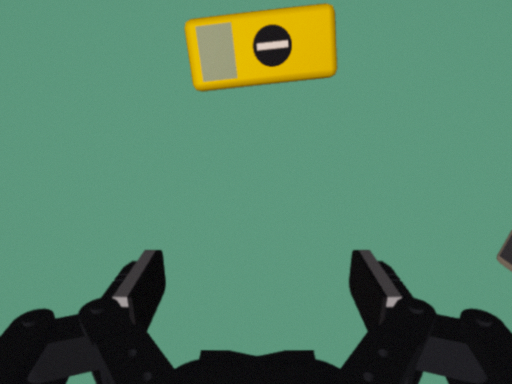

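```bash
cat > h.py <<'E'
import numpy as np,cv2
from cell import sense,snapshot,grip_point_offset
def unproj(s,px,z):
    px=np.array(px,float).reshape(-1,1,2)
    n=cv2.undistortPoints(px,s["mtx"],s["dist"]).reshape(-1,2)
    T=s["world_from_camera"];d=np.c_[n,np.ones(len(n))]@T[:3,:3].T;o=T[:3,3]
    return o+d*((np.broadcast_to(z,len(n))-o[2])/d[:,2])[:,None]
def proj(s,P):
    C=np.linalg.inv(s["world_from_camera"])
    return cv2.projectPoints(np.array(P,float).reshape(-1,1,3),cv2.Rodrigues(C[:3,:3])[0],C[:3,3],s["mtx"],s["dist"])[0].reshape(-1,2)
def crop(s,name,x0,y0,w,h,k):
    im=cv2.resize(s["image"][y0:y0+h,x0:x0+w],None,fx=k,fy=k,interpolation=cv2.INTER_CUBIC);cv2.imwrite("pics/"+name+".png",im)
E
python3 - <<'E'
from h import *
s=snapshot("side");crop(s,"s1",185,140,110,90,7);crop(s,"s2",190,225,110,75,7)
s=snapshot("scene");crop(s,"c1",180,140,150,120,5)
E
```

```text
(no output)
```

View pics/s1.png

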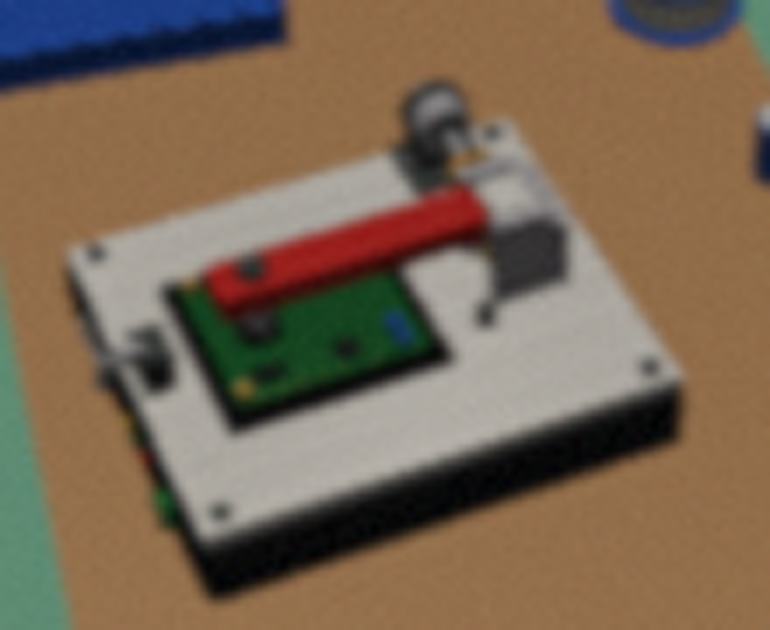

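View pics/s2.png

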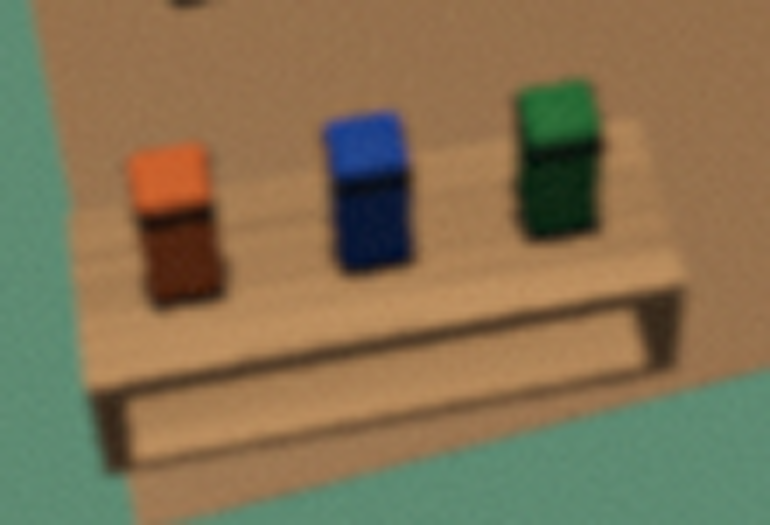

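View pics/c1.png

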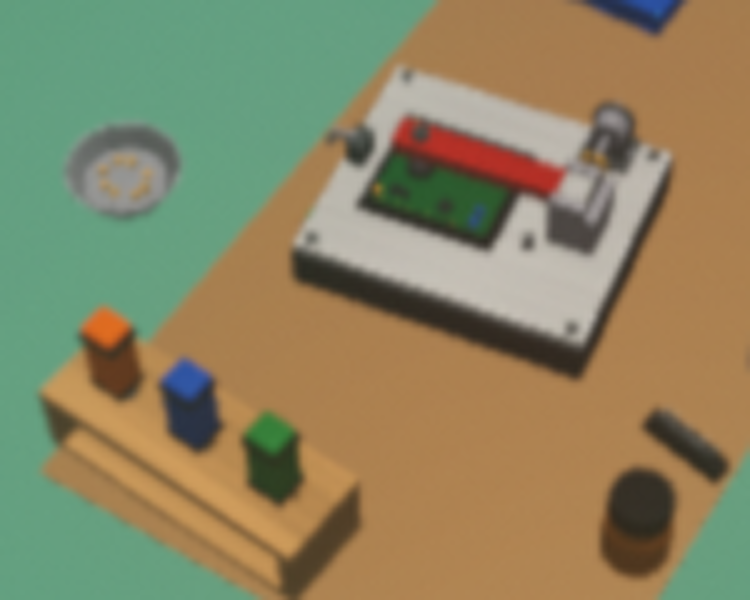

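```bash
cat > pose.py <<'E'
from h import *
def fit(P,w,h):
    # P corners ordered for model (-,+),(+,+),(+,-),(-,-)
    M=np.array([[-w,h],[w,h],[w,-h],[-w,-h]])/2;c=P.mean(0);Q=P-c
    a=np.arctan2((M[:,0]*Q[:,1]-M[:,1]*Q[:,0]).sum(),(M*Q).sum())
    R=np.array([[np.cos(a),-np.sin(a)],[np.sin(a),np.cos(a)]])
    return c,np.degrees(a),(Q-M@R.T)
E
python3 - <<'E'
from pose import *
np.set_printoptions(precision=4,suppress=True)
S=snapshot("side");C=snapshot("scene")
f=lambda L,x0,y0,k:[(x0+(u+.5)/k-.5,y0+(v+.5)/k-.5) for u,v in L]
print("jig side",*fit(unproj(S,f([(68,248),(508,118),(682,375),(212,545)],185,140,7),.04)[:,:2],.2,.17))
print("jig scene",*fit(unproj(C,f([(400,66),(672,155),(582,348),(293,250)],180,140,5),.04)[:,:2],.2,.17))
print("rack side",*fit(unproj(S,f([(75,208),(640,120),(685,285),(92,388)],190,225,7),.056)[:,:2],.19,.064))
print("rack scene",*fit(unproj(C,f([(107,325),(360,480),(290,558),(40,393)],180,140,5),.056)[:,:2],.19,.064))
print("fork top side",*fit(unproj(S,f([(128,155),(205,143),(212,205),(138,212)],190,225,7),.116)[:,:2],.024,.022))
print("fork top scene",*fit(unproj(C,f([(105,308),(134,326),(110,349),(80,329)],180,140,5),.116)[:,:2],.024,.022))
E
```

```text
jig side [ 0.5595 -0.0123] 8.688509615978544 [[ 0.0025  0.0005]
 [-0.0014 -0.0025]
 [-0.0038  0.0023]
 [ 0.0028 -0.0004]]
jig scene [ 0.5605 -0.0161] 8.473644861403915 [[ 0.0025  0.0003]
 [-0.0023 -0.0022]
 [-0.0032  0.0012]
 [ 0.0031  0.0006]]
rack side [ 0.5129 -0.2631] -5.134997907078478 [[ 0.0011  0.0009]
 [-0.0006  0.0002]
 [-0.0014  0.0001]
 [ 0.001  -0.0012]]
rack scene [ 0.5126 -0.2668] -3.775460785442639 [[ 0.0006 -0.0019]
 [ 0.0002 -0.0002]
 [-0.0014  0.0006]
 [ 0.0006  0.0015]]
fork top side [ 0.452  -0.2603] -5.964833685475605 [[ 0.     -0.0004]
 [-0.0006 -0.    ]
 [-0.0008 -0.0004]
 [ 0.0015  0.0008]]
fork top scene [ 0.4537 -0.2621] -5.923258224338798 [[ 0.0013 -0.0017]
 [-0.0009 -0.0006]
 [-0.0007  0.0013]
 [ 0.0003  0.0009]]
```

The orange fork is at side (215,257), with the blue tool (243,252) and green tool (270,247) as look-alikes. The red arms are the small loose one (170,316), the one on the jig (235,175) and the large one (372,310). The middle-sized arm is the one on the jig. The close crops confirm both choices: the fork is in the rack's left slot, and the arm sits in the clevis with its spring pin on the far (+y) side. I'm moving to the fork with a half-turned wrist.

```bash
python3 -m creep '[{"x":1.3,"y":1.31,"wz":7.15,"fingers":-1},{"x":1.3,"y":1.31,"wz":7.15},{"x":1.3,"y":1.31,"wz":7.15},{"x":1.3,"y":1.31,"wz":7.15},{"x":1.3,"y":1.31,"wz":7.15}]' 40
python3 -m creep '[{"x":1.3,"y":1.31,"wz":7.15},{"x":1.3,"y":1.31,"wz":7.15},{"x":1.3,"y":1.31,"wz":7.15},{"x":1.3,"y":1.31,"wz":7.15},{"x":1.3,"y":1.31,"wz":7.15}]'
```

```text
invalid input
invalid input
```

```bash
python3 -m creep '[{"fingers":-1,"x":1.3,"y":1.31,"z":0,"wx":0,"wy":0,"wz":7.15}]' 40; python3 -c "
from cell import sense;print(sense()['t'])"
```

```text
t: 0.43
ee_pos: [0.1786, -0.5389, 0.2309]
tool_rot: [180.0, 0.1, 23.9]
force: [0.7, -0.1, 1.5]
width: 0.0854
0.4333
```

```bash
python3 -m creep '[{"fingers":-1,"x":1.3,"y":1.31,"wz":7.15},{"fingers":-1,"x":1.3,"y":1.31,"wz":7.15},{"fingers":-1,"x":1.3,"y":1.31,"wz":7.15},{"fingers":-1,"x":1.3,"y":1.31,"wz":7.15}]'
```

```text
invalid input
```

All seven keys seem to be needed in every row.

```bash
python3 -m creep '[{"fingers":-1,"x":1.3,"y":1.31,"z":0,"wx":0,"wy":0,"wz":7.15},{"fingers":-1,"x":1.3,"y":1.31,"z":0,"wx":0,"wy":0,"wz":7.15},{"fingers":-1,"x":1.3,"y":1.31,"z":0,"wx":0,"wy":0,"wz":7.15},{"fingers":-1,"x":1.3,"y":1.31,"z":0,"wx":0,"wy":0,"wz":7.15},{"fingers":-1,"x":1.3,"y":1.31,"z":0,"wx":0,"wy":0,"wz":7.15}]'
python3 -m creep '[{"fingers":-1,"x":1.3,"y":1.31,"z":0,"wx":0,"wy":0,"wz":7.15},{"fingers":-1,"x":1.3,"y":1.31,"z":0,"wx":0,"wy":0,"wz":7.15},{"fingers":-1,"x":1.3,"y":1.31,"z":0,"wx":0,"wy":0,"wz":7.15},{"fingers":-1,"x":1.3,"y":1.31,"z":0,"wx":0,"wy":0,"wz":7.15},{"fingers":-1,"x":1.3,"y":1.31,"z":0,"wx":0,"wy":0,"wz":7.15}]'
python3 -m creep '[{"fingers":-1,"x":1.3,"y":1.31,"z":0,"wx":0,"wy":0,"wz":7.15},{"fingers":-1,"x":1.3,"y":1.31,"z":0,"wx":0,"wy":0,"wz":7.15},{"fingers":-1,"x":1.3,"y":1.31,"z":0,"wx":0,"wy":0,"wz":7.15},{"fingers":-1,"x":1.3,"y":1.31,"z":0,"wx":0,"wy":0,"wz":7.15},{"fingers":-1,"x":1.3,"y":1.31,"z":0,"wx":0,"wy":0,"wz":7.15}]'
python3 -m creep '[{"fingers":-1,"x":1.3,"y":1.31,"z":0,"wx":0,"wy":0,"wz":7.15},{"fingers":-1,"x":1.3,"y":1.31,"z":0,"wx":0,"wy":0,"wz":7.15},{"fingers":-1,"x":1.3,"y":1.31,"z":0,"wx":0,"wy":0,"wz":7.15},{"fingers":-1,"x":1.3,"y":1.31,"z":0,"wx":0,"wy":0,"wz":7.15},{"fingers":-1,"x":1.3,"y":1.31,"z":0,"wx":0,"wy":0,"wz":7.15}]'
python3 -m creep '[{"fingers":-1,"x":0,"y":0,"z":0,"wx":0,"wy":0,"wz":7.15},{"fingers":-1,"x":0,"y":0,"z":0,"wx":0,"wy":0,"wz":1.0}]'
python3 - <<'E'
from h import *
s=sense();print(s["ee_pos"],s["tool_rot"],s["joints"])
w=snapshot("wrist");cv2.imwrite("pics/w1.png",w["image"])
E
```

```text
t: 0.85
ee_pos: [0.2456, -0.471, 0.2314]
tool_rot: [180.0, 0.0, 60.1]
force: [0.2, -0.2, 0.2]
width: 0.0855
t: 1.27
ee_pos: [0.3106, -0.4054, 0.2314]
tool_rot: [180.0, 0.0, 95.9]
force: [-0.3, -0.5, 0.4]
width: 0.0856
t: 1.68
ee_pos: [0.3756, -0.3399, 0.2314]
tool_rot: [180.0, 0.0, 131.6]
force: [0.5, -0.2, -0.3]
width: 0.0856
t: 2.1
ee_pos: [0.4406, -0.2744, 0.2314]
tool_rot: [180.0, 0.0, 167.4]
force: [-0.0, 0.3, -0.6]
width: 0.0851
t: 2.27
ee_pos: [0.4406, -0.2743, 0.2313]
tool_rot: [180.0, -0.0, 175.5]
force: [-0.5, 0.6, 0.6]
width: 0.0853
[ 0.44064919 -0.27431228  0.23130136] [ 1.79994381e+02 -2.52689489e-04  1.75513705e+02] [-4.07717033e+01  1.17286983e+01 -5.59698008e+00  7.26778507e+01
  4.37985410e-03 -3.62854082e+01]
```

View pics/w1.png

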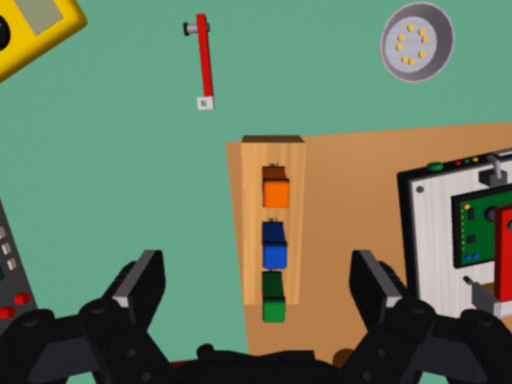

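Wrist picture: the orange handle's top is at (276,193), blue at (274,257), green at (273,309). The jaws straddle the rack crosswise.

```bash
python3 - <<'E'
from pose import *
np.set_printoptions(precision=4,suppress=True)
w=snapshot("wrist");crop(w,"w2",225,125,100,90,8)
print(unproj(w,[(276,193.5),(275,257),(273.5,309)],.116))
print(unproj(w,[(242,142),(305,142)],.056),w["world_from_camera"])
print(proj(w,[(.4406,-.2743,.2313-.0)]))
E
```

```text
[[ 0.4498 -0.2597  0.116 ]
 [ 0.5101 -0.2644  0.116 ]
 [ 0.5664 -0.2695  0.116 ]]
[[ 0.4135 -0.2876  0.056 ]
 [ 0.4186 -0.2254  0.056 ]] [[ 0.0829  0.9486  0.3053  0.3629]
 [ 0.9966 -0.0789 -0.0252 -0.2688]
 [ 0.0002  0.3063 -0.9519  0.3746]
 [ 0.      0.      0.      1.    ]]
[[258.5909 251.3414]]
```

View pics/w2.png

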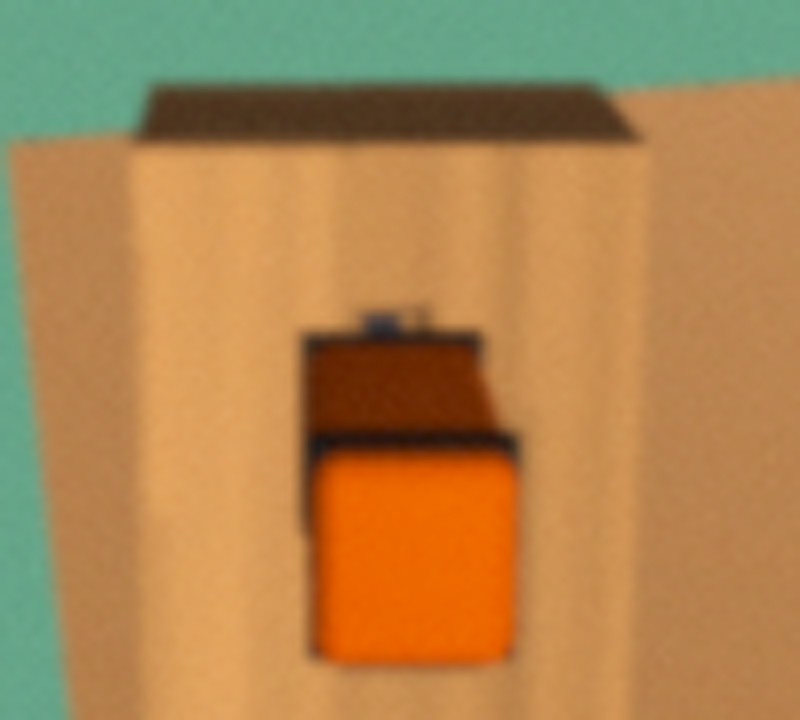

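```bash
python3 -m creep '[{"fingers":-1,"x":1.1,"y":1.4,"z":-3.0,"wx":0,"wy":0,"wz":-0.3},{"fingers":-1,"x":0,"y":0,"z":-3.5,"wx":0,"wy":0,"wz":0},{"fingers":-1,"x":0,"y":0,"z":-3.5,"wx":0,"wy":0,"wz":0},{"fingers":-1,"x":0,"y":0,"z":-3,"wx":0,"wy":0,"wz":0},{"fingers":-1,"x":0,"y":0,"z":-2.8,"wx":0,"wy":0,"wz":0}]' 
python3 -m creep '[{"fingers":0.2,"x":0,"y":0,"z":0,"wx":0,"wy":0,"wz":0},{"fingers":0.2,"x":0,"y":0,"z":0,"wx":0,"wy":0,"wz":0}]' 
python3 - <<'E'
from h import *
w=snapshot("wrist");cv2.imwrite("pics/w3.png",w["image"])
E
```

```text
t: 2.78
ee_pos: [0.4502, -0.2612, 0.0716]
tool_rot: [180.0, -0.0, 174.6]
force: [0.1, 0.3, -0.1]
width: 0.0858
t: 2.95
ee_pos: [0.4496, -0.2607, 0.0724]
tool_rot: [179.9, -0.2, 174.7]
force: [-0.1, 0.6, 0.4]
width: 0.0642
```

View pics/w3.png

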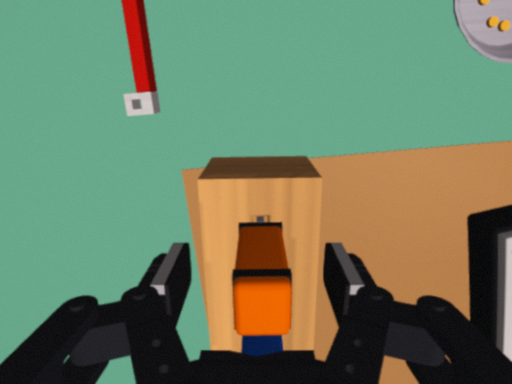

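```bash
python3 - <<'E'
from h import *
w=snapshot("wrist")
print(unproj(w,[(235,278),(290,278),(290,333),(235,333)],.116).round(4), unproj(w,[(239,225),(284,225)],.056).round(4))
E
python3 -m creep '[{"fingers":1,"x":0,"y":0,"z":0,"wx":0,"wy":0,"wz":0},{"fingers":1,"x":0,"y":0,"z":0,"wx":0,"wy":0,"wz":0},{"fingers":1,"x":0,"y":0,"z":0,"wx":0,"wy":0,"wz":0},{"fingers":1,"x":0,"y":0,"z":0,"wx":0,"wy":0,"wz":0},{"fingers":1,"x":0,"y":0,"z":0,"wx":0,"wy":0,"wz":0}]' 50
```

```text
[[ 0.4386 -0.2689  0.116 ]
 [ 0.4405 -0.249   0.116 ]
 [ 0.4653 -0.2504  0.116 ]
 [ 0.4633 -0.2717  0.116 ]] [[ 0.4441 -0.2712  0.056 ]
 [ 0.4463 -0.2468  0.056 ]]
t: 3.47
ee_pos: [0.4524, -0.2618, 0.0753]
tool_rot: [-179.9, 0.2, 174.9]
force: [-0.8, 1.6, 7.1]
width: 0.0214
```

```bash
python3 -m creep '[{"fingers":1,"x":0,"y":0,"z":0.5,"wx":0,"wy":0,"wz":0},{"fingers":1,"x":0,"y":0,"z":2,"wx":0,"wy":0,"wz":0},{"fingers":1,"x":0,"y":0,"z":3,"wx":0,"wy":0,"wz":0},{"fingers":1,"x":0,"y":0,"z":3.5,"wx":0,"wy":0,"wz":0},{"fingers":1,"x":0,"y":0,"z":3.5,"wx":0,"wy":0,"wz":0}]'
python3 -m creep '[{"fingers":1,"x":0,"y":0,"z":0,"wx":0,"wy":0,"wz":0}]'
python3 - <<'E'
from h import *
w=snapshot("wrist");cv2.imwrite("pics/w4.png",w["image"])
s=snapshot("side");crop(s,"s4",170,150,140,120,5)
s=snapshot("scene");crop(s,"c4",170,150,140,110,5)
E
```

```text
t: 3.88
ee_pos: [0.4504, -0.2607, 0.1998]
tool_rot: [180.0, -0.1, 174.9]
force: [-0.2, -1.5, -1.0]
width: 0.0215
t: 3.97
ee_pos: [0.454, -0.2635, 0.206]
tool_rot: [-179.6, 0.6, 174.9]
force: [1.1, 0.1, -0.3]
width: 0.0215
```

View pics/w4.png

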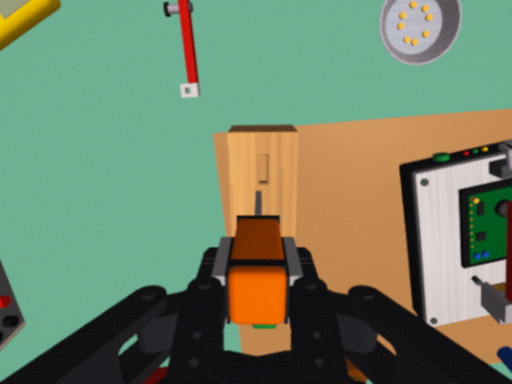

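View pics/s4.png

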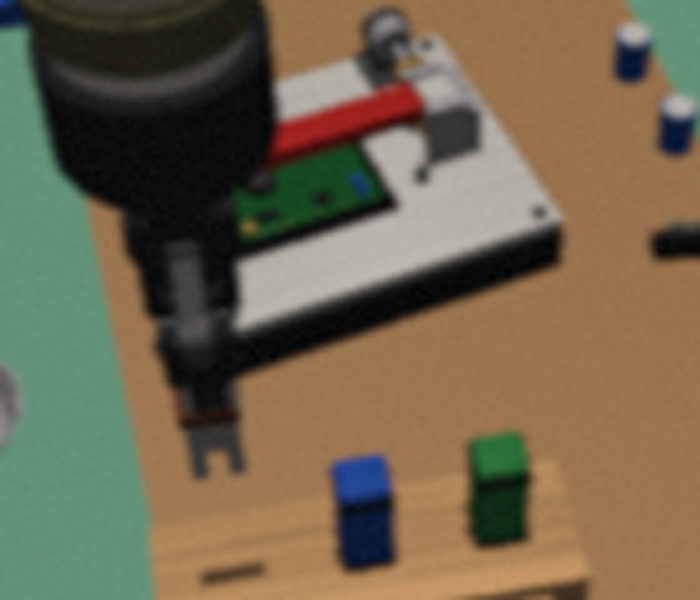

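View pics/c4.png

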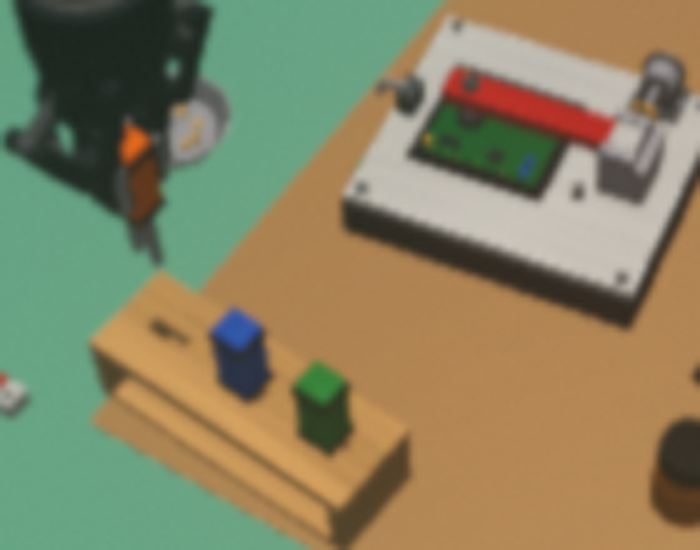

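```bash
python3 -m creep '[{"fingers":1,"x":1.5,"y":1.8,"z":0.7,"wx":0,"wy":0,"wz":1.4},{"fingers":1,"x":2.3,"y":2.9,"z":0.7,"wx":0,"wy":0,"wz":1.4},{"fingers":1,"x":2.3,"y":2.9,"z":0,"wx":0,"wy":0,"wz":1.4},{"fingers":1,"x":2.3,"y":2.9,"z":0,"wx":0,"wy":0,"wz":1.4},{"fingers":1,"x":2.3,"y":2.9,"z":0,"wx":0,"wy":0,"wz":1.4}]'
python3 -m creep '[{"fingers":1,"x":2.3,"y":2.9,"z":0,"wx":0,"wy":0,"wz":1.4},{"fingers":1,"x":2.3,"y":2.9,"z":0,"wx":0,"wy":0,"wz":1.4},{"fingers":1,"x":2.3,"y":2.9,"z":0,"wx":0,"wy":0,"wz":1.4},{"fingers":1,"x":2.3,"y":2.9,"z":0,"wx":0,"wy":0,"wz":1.4},{"fingers":1,"x":1.7,"y":1.8,"z":0,"wx":0,"wy":0,"wz":1.1}]'
python3 -m creep '[{"fingers":1,"x":1.2,"y":1.2,"z":0,"wx":0,"wy":0,"wz":0},{"fingers":1,"x":0,"y":0,"z":0,"wx":0,"wy":0,"wz":0},{"fingers":1,"x":0,"y":0,"z":0,"wx":0,"wy":0,"wz":0}]'
python3 - <<'E'
from h import *
w=snapshot("wrist");cv2.imwrite("pics/w5.png",w["image"])
s=sense();print(s["ee_pos"],s["tool_rot"],s["joints"])
E
```

```text
t: 4.53
ee_pos: [0.5579, -0.1256, 0.2106]
tool_rot: [179.9, -0.2, -178.1]
force: [0.5, -1.1, -0.9]
width: 0.0213
t: 4.95
ee_pos: [0.6674, 0.0101, 0.2098]
tool_rot: [179.9, -0.2, -171.2]
force: [0.0, -0.7, -0.8]
width: 0.0217
t: 5.2
ee_pos: [0.6783, 0.0198, 0.2096]
tool_rot: [180.0, -0.2, -171.3]
force: [-0.3, -0.5, -0.3]
width: 0.0212
[0.67802621 0.01896679 0.21021769] [ 179.96611574   -0.21381445 -171.38432201] [-5.16304810e+00  3.04794385e+01  1.87046690e+01  7.84409623e+01
 -1.80155054e-02 -1.37786290e+01]
```

View pics/w5.png

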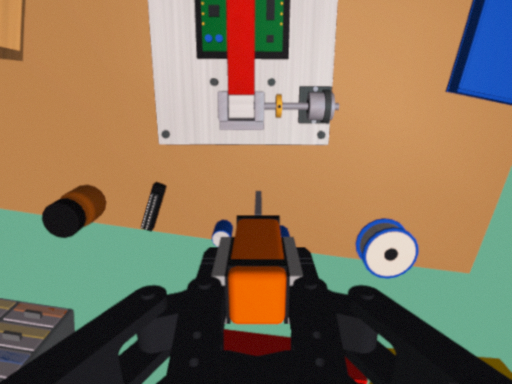

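```bash
python3 - <<'E'
from h import *
w=snapshot("wrist");crop(w,"w6",205,70,145,80,5.5)
E
```

```text
(no output)
```

View pics/w6.png

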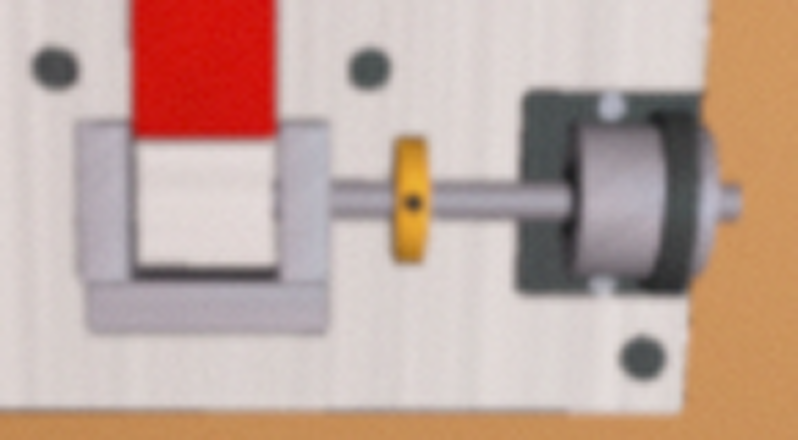

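```bash
python3 - <<'E'
from pose import *
np.set_printoptions(precision=4,suppress=True)
w=snapshot("wrist")
f=lambda L:[(205+(u+.5)/5.5-.5,70+(v+.5)/5.5-.5) for u,v in L]
P=lambda L,z:unproj(w,f(L),z)[:,:2]
ear=P([(330,122),(278,122),(77,122),(330,281)],.082)
web=P([(87,333),(329,333)],.074)
neck=P([(360,199),(500,200)],.066); col=P([(391,200),(430,200)],.068)
bar=P([(577,200)],.066); deck=P([(683,411),(0,407)],.040)
holes=P([(55,68),(370,68),(642,358)],.04)
print("neck",neck,"col",col,"bar",bar,"ear",ear,"deck",deck,"web",web)
d=neck[1]-neck[0];print("pin dir",np.degrees(np.arctan2(d[1],d[0]))-90)
d=web[1]-web[0];print("web",np.degrees(np.arctan2(d[1],d[0]))-90,np.linalg.norm(d))
d=deck[0]-deck[1];print("deck",np.degrees(np.arctan2(d[1],d[0]))-90)
a=np.radians(8.6);R=np.array([[np.cos(a),-np.sin(a)],[np.sin(a),np.cos(a)]])
mid=ear[2:3]*0
def inj(p,o): return (p-o)@R
# origin from ear corner (72?,19),(48,19): ears x 48..72
o=ear[0]-R@[.048,.019];print("o from ear",o, ear[3]-R@[.072,.019]); print("o web",web[1]-R@[.080,.019]);print("deck corner o",deck[0]-R@[.1,.085])
print("neck in jig",inj(neck,o),"col",inj(col,o),"bar",inj(bar,o))
E
```

```text
neck [[0.6143 0.0199]
 [0.6111 0.0418]] col [[0.6136 0.0246]
 [0.6127 0.0307]] bar [[0.6093 0.0539]] ear [[ 0.6033  0.013 ]
 [ 0.6045  0.0054]
 [ 0.6089 -0.0239]
 [ 0.6262  0.0166]] deck [[ 0.643   0.084 ]
 [ 0.6605 -0.0365]] web [[ 0.6405 -0.0195]
 [ 0.6349  0.018 ]]
pin dir 8.288226108042736
web 8.528569383268291 0.037948024659993244
deck 8.258778491908217
o from ear [ 0.5587 -0.013 ] [ 0.5578 -0.0129]
o web [ 0.5586 -0.0127]
deck corner o [ 0.5568 -0.015 ]
neck in jig [[0.0599 0.0242]
 [0.06   0.0463]] col [[0.0599 0.029 ]
 [0.0599 0.0351]] bar [[0.06   0.0585]]
```

```bash
python3 - <<'E'
from h import *
np.set_printoptions(precision=4,suppress=True)
w=snapshot("wrist");crop(w,"w7",225,175,70,60,10);s=sense();print(s["ee_pos"],s["tool_rot"])
t=s["ee_pos"];a=np.radians(8.6);d=np.array([np.cos(a),np.sin(a),0])
for z in(.06,.064):
  for k in (-1,1):
    b=t-d*.011-[0,0,z]+k*.002*np.array([-d[1],d[0],0]);print((proj(w,[b])[0]-[225,175]+.5)*10-.5)
E
```

```text
[0.6782 0.0179 0.2119] [ 179.9893   -0.0737 -171.4864]
[297.7251 184.7275]
[358.134  184.6643]
[298.1384 166.2356]
[357.4886 166.1736]
```

View pics/w7.png

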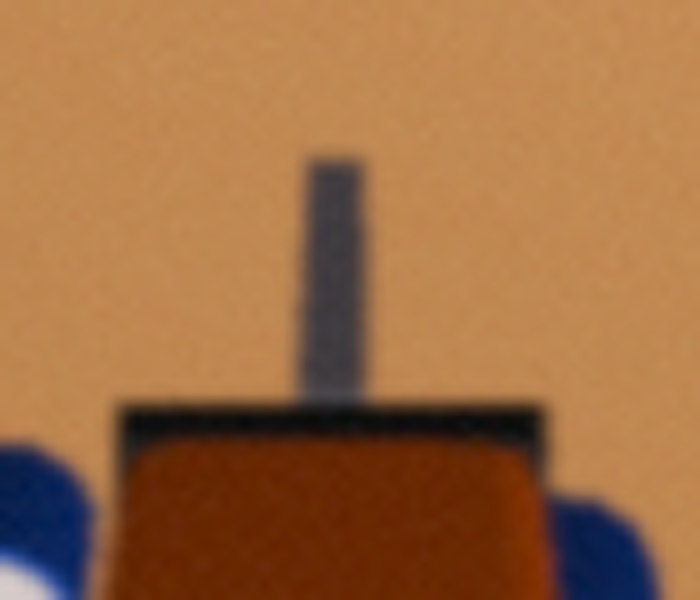

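```bash
python3 -m creep '[{"fingers":1,"x":-1.6,"y":0.05,"z":0,"wx":0,"wy":0,"wz":0},{"fingers":1,"x":-2.0,"y":0.05,"z":-1,"wx":0,"wy":0,"wz":0},{"fingers":1,"x":-1.6,"y":0.05,"z":-2,"wx":0,"wy":0,"wz":0},{"fingers":1,"x":-1.16,"y":0,"z":-2,"wx":0,"wy":0,"wz":0},{"fingers":1,"x":0,"y":0,"z":-1.2,"wx":0,"wy":0,"wz":0}]'
python3 -m creep '[{"fingers":1,"x":0,"y":0,"z":0,"wx":0,"wy":0,"wz":0},{"fingers":1,"x":0,"y":0,"z":0,"wx":0,"wy":0,"wz":0},{"fingers":1,"x":0,"y":0,"z":0,"wx":0,"wy":0,"wz":0}]'
python3 - <<'E'
from h import *
w=snapshot("wrist");crop(w,"w8",160,120,200,150,4)
s=snapshot("side");crop(s,"s8",210,130,80,65,10)
s=snapshot("scene");crop(s,"c8",250,130,80,65,10)
s=sense();print(s["ee_pos"],s["tool_rot"],s["force"])
E
```

```text
t: 5.82
ee_pos: [0.6115, 0.0197, 0.149]
tool_rot: [179.9, -0.2, -171.5]
force: [-0.2, -0.5, -0.9]
width: 0.0216
t: 6.07
ee_pos: [0.6162, 0.0197, 0.1516]
tool_rot: [-180.0, 0.1, -171.5]
force: [-0.3, 1.0, -0.5]
width: 0.0215
[0.61657141 0.02003698 0.15161228] [-1.79969621e+02  1.33855872e-01 -1.71428925e+02] [-0.03903346  0.04756327 -1.4875311 ]
```

View pics/w8.png

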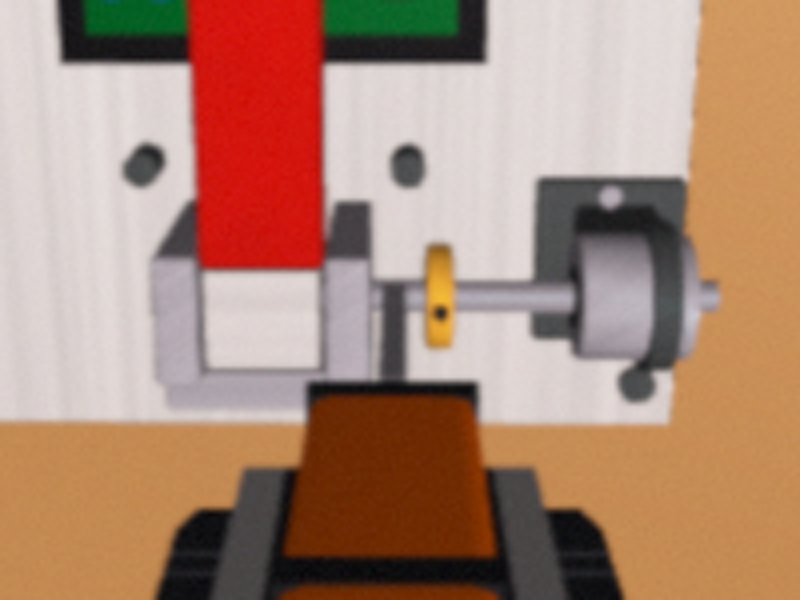

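View pics/s8.png

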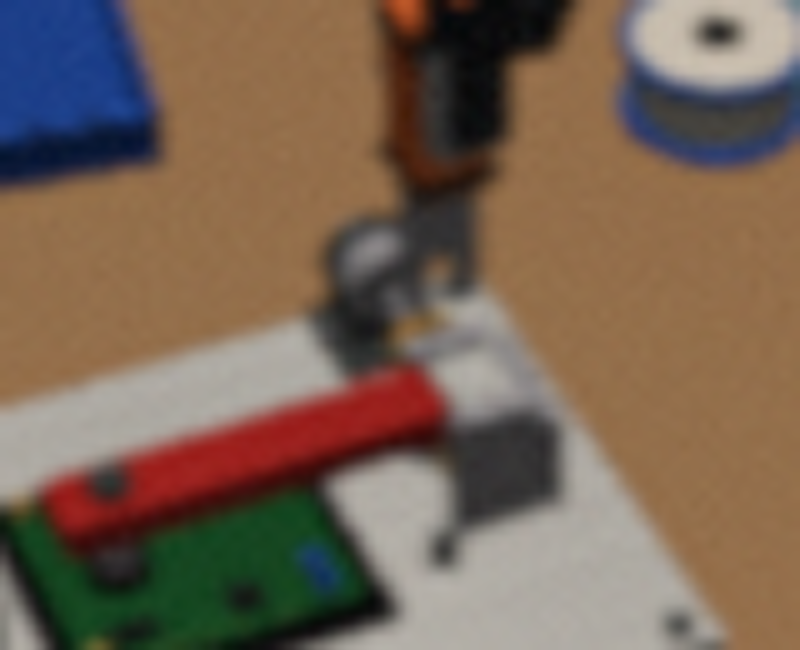

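View pics/c8.png

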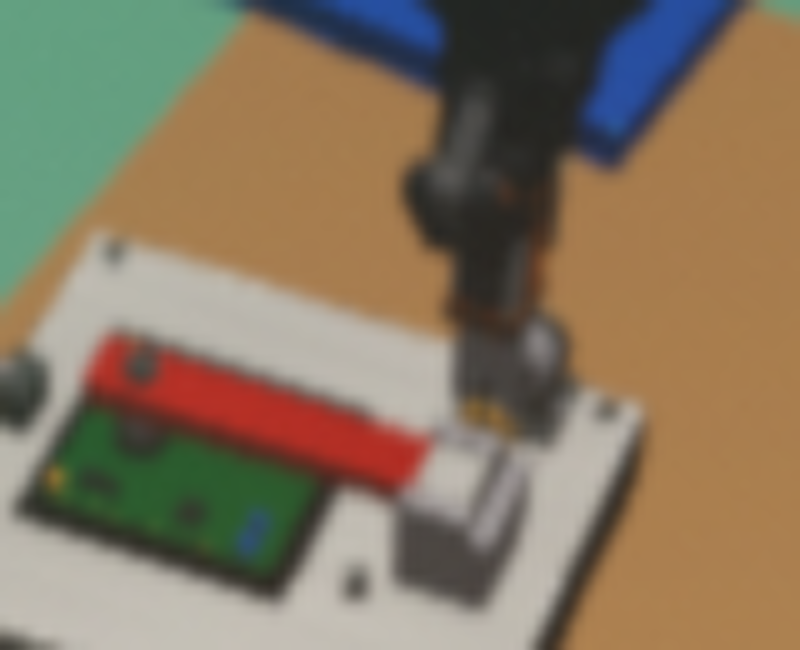

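```bash
python3 - <<'E'
from h import *
np.set_printoptions(precision=4,suppress=True)
w=snapshot("wrist");s=sense();t=s["ee_pos"];print(t)
f=lambda L:[(160+(u+.5)/4-.5,120+(v+.5)/4-.5) for u,v in L]
a=np.radians(8.4);R=np.array([[np.cos(a),-np.sin(a)],[np.sin(a),np.cos(a)]])
n=unproj(w,f([(385,296),(500,296)]),.066)[:,:2];print("neck",n)
c=unproj(w,f([(426,297),(453,297)]),.068)[:,:2];b=unproj(w,f([(577,297)]),.066)[:,:2]
e=unproj(w,f([(371,258),(371,204)]),.082)[:,:2]
o=n[0]*0+[.5585,-.0129]
print("jig: neck",(n-o)@R,"col",(c-o)@R,"barrel",(b-o)@R,"ear",(e-o)@R)
for z in(.060,.062,.064): print("tip edge+11 in jig",z,(unproj(w,f([(394,285)]),t[2]-z)[:,:2]-o)@R+[.011,0], "tcp jig",(t[:2]-o)@R)
crop(w,"w9",235,170,60,50,13)
E
```

```text
[0.6164 0.0202 0.1513]
neck [[0.6153 0.0185]
 [0.6121 0.0398]]
jig: neck [[0.0608 0.0228]
 [0.0607 0.0443]] col [[0.0603 0.0304]
 [0.0603 0.0354]] barrel [[0.0609 0.0587]] ear [[0.0485 0.0204]
 [0.039  0.0204]]
tip edge+11 in jig 0.06 [[0.0614 0.0243]] tcp jig [0.0621 0.0242]
tip edge+11 in jig 0.062 [[0.062  0.0243]] tcp jig [0.0621 0.0242]
tip edge+11 in jig 0.064 [[0.0627 0.0243]] tcp jig [0.0621 0.0242]
```

View pics/w9.png

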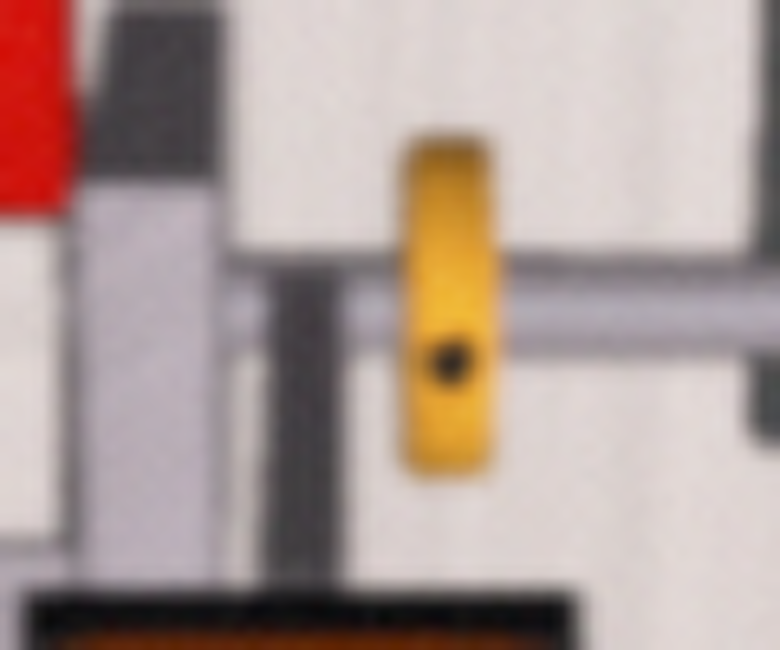

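```bash
python3 -m creep '[{"fingers":1,"x":-0.18,"y":0.07,"z":0,"wx":0,"wy":0,"wz":0},{"fingers":1,"x":0,"y":0,"z":-0.5,"wx":0,"wy":0,"wz":0},{"fingers":1,"x":0,"y":0,"z":-0.5,"wx":0,"wy":0,"wz":0},{"fingers":1,"x":0,"y":0,"z":-0.3,"wx":0,"wy":0,"wz":0},{"fingers":1,"x":0,"y":0,"z":0,"wx":0,"wy":0,"wz":0}]'
python3 - <<'E'
from h import *
w=snapshot("wrist");crop(w,"w10",235,165,60,50,13)
s=sense();print(s["ee_pos"],s["tool_rot"],s["force"])
E
```

```text
t: 6.68
ee_pos: [0.6129, 0.0212, 0.1359]
tool_rot: [180.0, -0.1, -171.4]
force: [-0.4, -0.2, -1.2]
width: 0.0212
[0.61309268 0.02115553 0.13642964] [ 1.79972738e+02 -8.80948031e-02 -1.71405308e+02] [-0.15883148  0.04278352 -1.1475808 ]
```

View pics/w10.png

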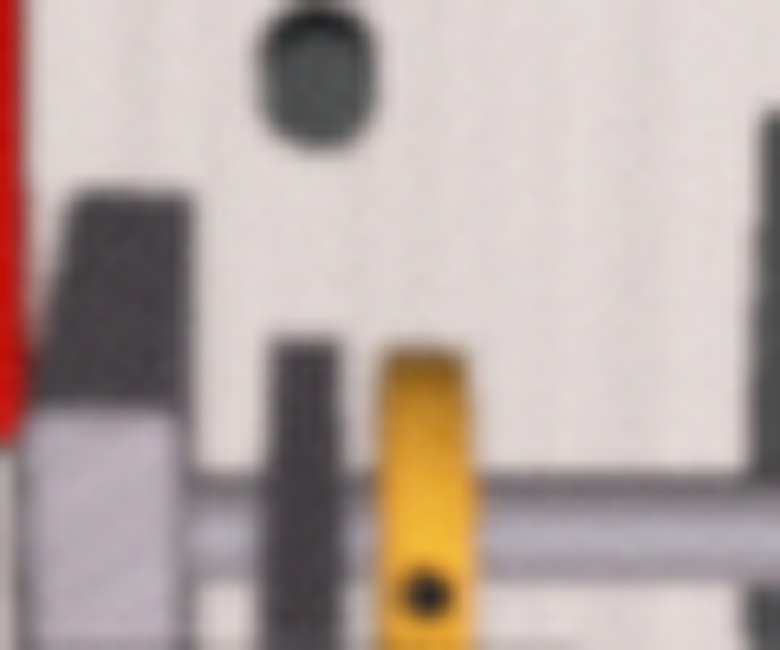

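```bash
python3 - <<'E'
from h import *
np.set_printoptions(precision=4,suppress=True)
w=snapshot("wrist");s=sense();t=s["ee_pos"];print(t)
f=lambda L:[(235+(u+.5)/13-.5,165+(v+.5)/13-.5) for u,v in L]
a=np.radians(8.4);R=np.array([[np.cos(a),-np.sin(a)],[np.sin(a),np.cos(a)]]);o=[.5585,-.0129]
J=lambda L,z:(unproj(w,f(L),z)[:,:2]-o)@R
print("neck",J([(230,527),(600,530)],.066),"collar top edge",J([(425,350)],.066)+[.01,0],"ear",J([(110,410)],.082))
for z in(.060,.062,.064): print("tip",J([(305,342)],t[2]-z)+[.011,0],"tcp",(t[:2]-o)@R)
E
```

```text
[0.6134 0.0211 0.1369]
neck [[0.0607 0.0219]
 [0.0608 0.0421]] collar top edge [[0.0605 0.0324]] ear [[0.0486 0.0162]]
tip [[0.0576 0.0259]] tcp [0.0593 0.0256]
tip [[0.0583 0.0259]] tcp [0.0593 0.0256]
tip [[0.0589 0.0259]] tcp [0.0593 0.0256]
```

```bash
python3 -m creep '[{"fingers":1,"x":0.05,"y":0,"z":0,"wx":0,"wy":0,"wz":0},{"fingers":1,"x":0,"y":0,"z":0,"wx":0,"wy":0,"wz":0}]'; python3 -m creep '[{"fingers":1,"x":0,"y":0,"z":0,"wx":0,"wy":0,"wz":0},{"fingers":1,"x":0,"y":0,"z":0,"wx":0,"wy":0,"wz":0}]'
python3 - <<'E'
from h import *
w=snapshot("wrist");crop(w,"w11",235,165,60,50,13)
s=sense();print(s["ee_pos"],s["tool_rot"],s["force"])
E
```

```text
t: 6.95
ee_pos: [0.6144, 0.0211, 0.1375]
tool_rot: [-180.0, 0.0, -171.4]
force: [0.5, 1.2, 0.3]
width: 0.0215
t: 7.12
ee_pos: [0.6143, 0.021, 0.1375]
tool_rot: [180.0, 0.0, -171.4]
force: [-1.7, -1.3, -1.8]
width: 0.0213
[0.61424498 0.02101975 0.13747257] [ 1.79998793e+02  1.42325486e-02 -1.71414437e+02] [ 0.02744542  0.20670591 -0.33465483]
```

View pics/w11.png

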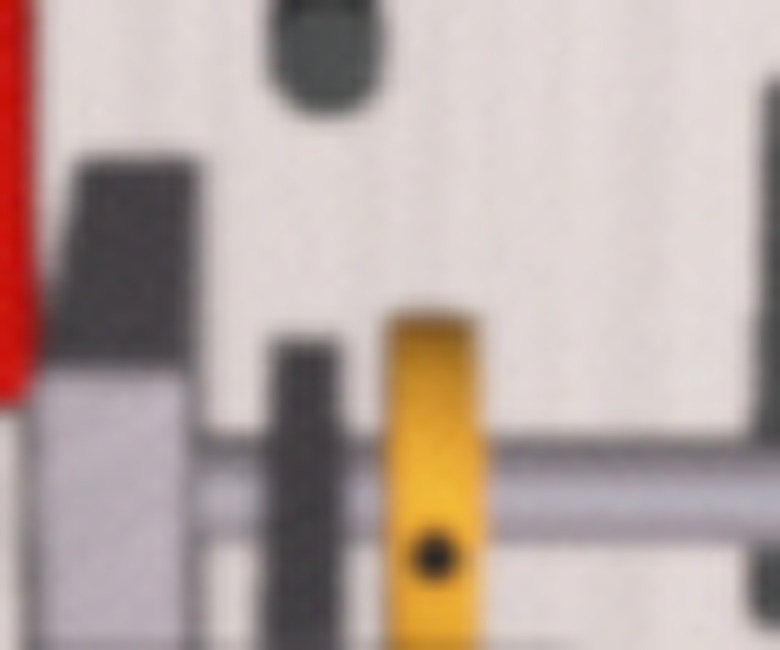

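```bash
python3 - <<'E'
from h import *
np.set_printoptions(precision=4,suppress=True)
w=snapshot("wrist");s=sense();t=s["ee_pos"]
f=lambda L:[(235+(u+.5)/13-.5,165+(v+.5)/13-.5) for u,v in L]
a=np.radians(8.4);R=np.array([[np.cos(a),-np.sin(a)],[np.sin(a),np.cos(a)]]);o=[.5585,-.0129]
J=lambda L,z:(unproj(w,f(L),z)[:,:2]-o)@R
print("neck",J([(230,488),(600,491)],.066),"ear",J([(110,368)],.082))
for z in(.060,.062,.064): print("tip",J([(305,342)],t[2]-z)+[.011,0],"tcp",(t[:2]-o)@R)
E
```

```text
neck [[0.0601 0.0216]
 [0.0602 0.0418]] ear [[0.048  0.0159]]
tip [[0.059  0.0256]] tcp [0.0601 0.0255]
tip [[0.0597 0.0256]] tcp [0.0601 0.0255]
tip [[0.0603 0.0256]] tcp [0.0601 0.0255]
```

```bash
python3 -m creep '[{"fingers":1,"x":0,"y":0,"z":-0.2,"wx":0,"wy":0,"wz":0},{"fingers":1,"x":0,"y":0,"z":-0.2,"wx":0,"wy":0,"wz":0},{"fingers":1,"x":0,"y":0,"z":0,"wx":0,"wy":0,"wz":0},{"fingers":1,"x":0,"y":0,"z":0,"wx":0,"wy":0,"wz":0}]'; python3 -m creep '[{"fingers":1,"x":0,"y":0,"z":-0.15,"wx":0,"wy":0,"wz":0},{"fingers":1,"x":0,"y":0,"z":-0.15,"wx":0,"wy":0,"wz":0}]'
```

```text
t: 7.55
ee_pos: [0.6139, 0.0211, 0.133]
tool_rot: [180.0, -0.0, -171.4]
force: [0.8, -0.4, -1.7]
width: 0.0213
t: 7.72
ee_pos: [0.6143, 0.0211, 0.1303]
tool_rot: [180.0, 0.0, -171.4]
force: [0.3, 0.2, -0.3]
width: 0.0213
```

```bash
python3 -m creep '[{"fingers":1,"x":0,"y":0,"z":-0.15,"wx":0,"wy":0,"wz":0},{"fingers":1,"x":0,"y":0,"z":-0.15,"wx":0,"wy":0,"wz":0}]'
```

```text
t: 7.88
ee_pos: [0.6142, 0.0211, 0.1272]
tool_rot: [180.0, 0.0, -171.4]
force: [0.4, 0.1, -0.3]
width: 0.0216
```

```bash
python3 -m creep '[{"fingers":1,"x":0,"y":0,"z":-0.2,"wx":0,"wy":0,"wz":0},{"fingers":1,"x":0,"y":0,"z":-0.2,"wx":0,"wy":0,"wz":0}]'; python3 -m creep '[{"fingers":1,"x":0,"y":0,"z":-0.2,"wx":0,"wy":0,"wz":0},{"fingers":1,"x":0,"y":0,"z":-0.2,"wx":0,"wy":0,"wz":0},{"fingers":1,"x":0,"y":0,"z":0,"wx":0,"wy":0,"wz":0}]'
python3 - <<'E'
from h import *
w=snapshot("wrist");crop(w,"w12",215,165,100,75,8)
s=snapshot("side");crop(s,"s12",210,130,80,65,10)
s=sense();print(s["ee_pos"],s["tool_rot"],s["force"],s["moment"])
E
```

```text
t: 8.05
ee_pos: [0.6142, 0.021, 0.1231]
tool_rot: [180.0, 0.0, -171.4]
force: [-0.0, -0.1, 0.3]
width: 0.0218
t: 8.3
ee_pos: [0.6141, 0.0211, 0.1188]
tool_rot: [180.0, -0.0, -171.4]
force: [0.7, 0.1, -0.7]
width: 0.0216
[0.61418234 0.02108294 0.11918668] [ 1.79990609e+02 -2.41414612e-03 -1.71408696e+02] [ 1.48833212  0.03589256 -2.0433462 ] [-0.00316667 -0.12916779 -0.01724913]
```

View pics/w12.png

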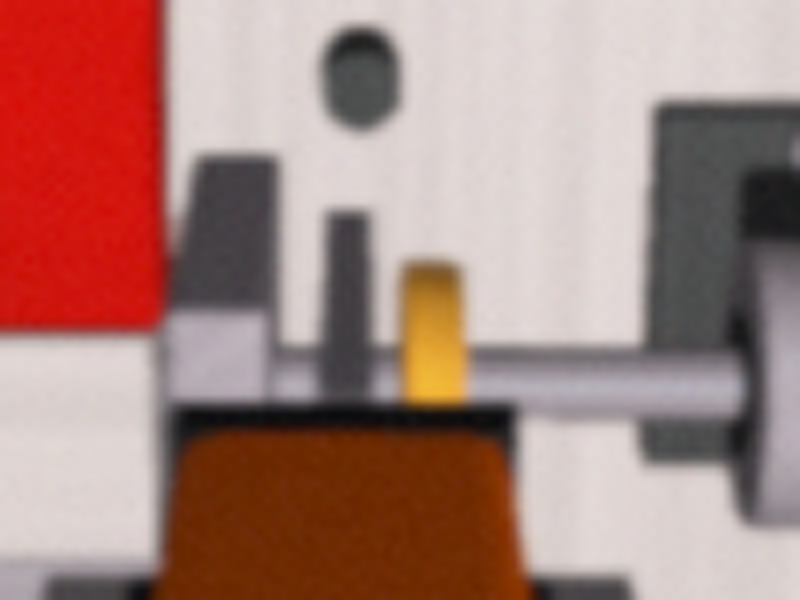

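View pics/s12.png

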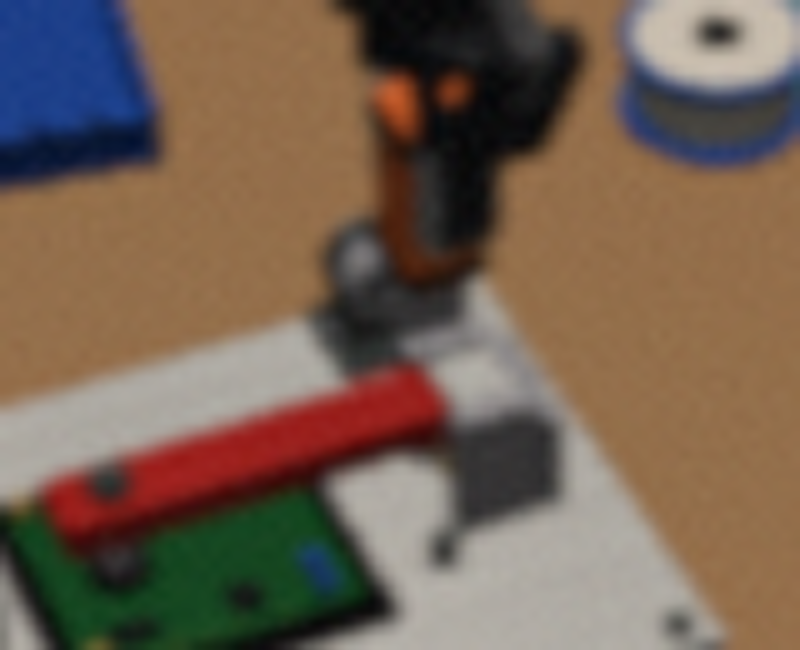

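```bash
python3 -m creep '[{"fingers":1,"x":-0.015,"y":0.1,"z":0,"wx":0,"wy":0,"wz":0},{"fingers":1,"x":-0.015,"y":0.1,"z":0,"wx":0,"wy":0,"wz":0}]';python3 -m creep '[{"fingers":1,"x":-0.015,"y":0.1,"z":0,"wx":0,"wy":0,"wz":0}]'
```

```text
t: 8.57
ee_pos: [0.6139, 0.023, 0.1194]
tool_rot: [-180.0, 0.0, -171.4]
force: [-1.2, -0.1, -0.6]
width: 0.0214
t: 8.65
ee_pos: [0.6138, 0.0236, 0.1194]
tool_rot: [-179.9, 0.0, -171.4]
force: [0.2, -4.3, -2.0]
width: 0.0215
```

```bash
python3 -m creep '[{"fingers":1,"x":-0.015,"y":0.1,"z":0,"wx":0,"wy":0,"wz":0}]';python3 -m creep '[{"fingers":1,"x":-0.015,"y":0.1,"z":0,"wx":0,"wy":0,"wz":0}]'
```

```text
t: 8.73
ee_pos: [0.6138, 0.0239, 0.1195]
tool_rot: [-179.8, 0.0, -171.4]
force: [0.4, -5.5, -0.9]
width: 0.0214
t: 8.82
ee_pos: [0.6137, 0.0247, 0.1195]
tool_rot: [-179.8, 0.0, -171.5]
force: [0.5, -6.2, -1.1]
width: 0.0216
```

```bash
python3 -m creep '[{"fingers":1,"x":-0.015,"y":0.1,"z":0,"wx":0,"wy":0,"wz":0},{"fingers":1,"x":-0.015,"y":0.1,"z":0,"wx":0,"wy":0,"wz":0}]';python3 -m creep '[{"fingers":1,"x":-0.015,"y":0.1,"z":0,"wx":0,"wy":0,"wz":0},{"fingers":1,"x":-0.015,"y":0.1,"z":0,"wx":0,"wy":0,"wz":0}]'
```

```text
t: 8.98
ee_pos: [0.6134, 0.0265, 0.1195]
tool_rot: [-179.8, 0.0, -171.5]
force: [0.4, -5.6, -1.5]
width: 0.0214
t: 9.15
ee_pos: [0.6133, 0.0282, 0.1195]
tool_rot: [-179.8, 0.0, -171.5]
force: [0.9, -7.6, -1.7]
width: 0.0214
```

```bash
python3 -m creep '[{"fingers":1,"x":-0.015,"y":0.1,"z":0,"wx":0,"wy":0,"wz":0},{"fingers":1,"x":-0.007,"y":0.05,"z":0,"wx":0,"wy":0,"wz":0}]';python3 -m creep '[{"fingers":1,"x":-0.007,"y":0.05,"z":0,"wx":0,"wy":0,"wz":0}]'
python3 - <<'E'
from h import *
s=snapshot("side");crop(s,"s13",210,130,80,65,10)
E
```

```text
t: 9.32
ee_pos: [0.6131, 0.0295, 0.1195]
tool_rot: [-179.7, 0.0, -171.5]
force: [1.3, -7.9, -1.0]
width: 0.0217
t: 9.4
ee_pos: [0.613, 0.0298, 0.1195]
tool_rot: [-179.7, 0.0, -171.5]
force: [1.5, -8.0, -2.0]
width: 0.0215
```

View pics/s13.png

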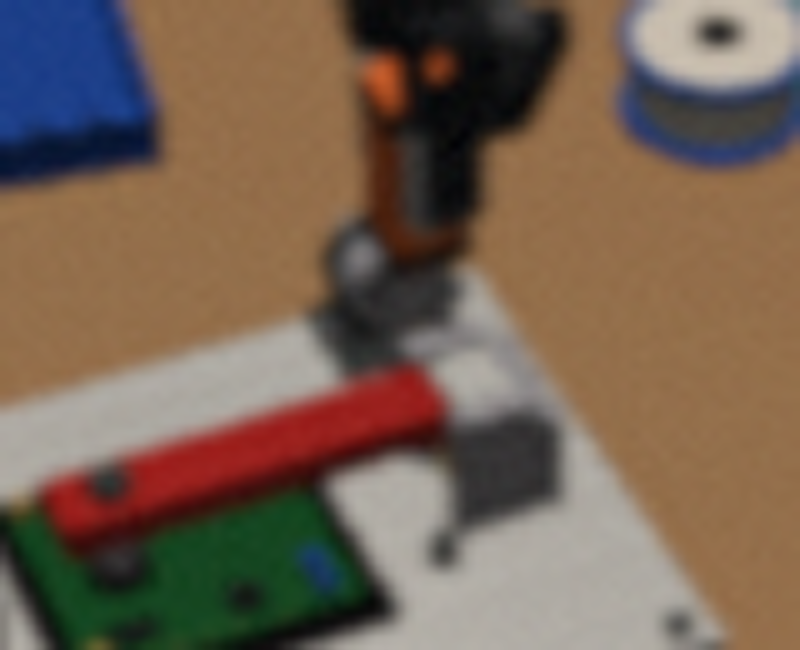

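Not sprung yet: the red bar's end is still at (440,405) in the crop. I'll go on in 0.5 mm rows.

```bash
for i in 1; do python3 -m creep '[{"fingers":1,"x":-0.007,"y":0.05,"z":0,"wx":0,"wy":0,"wz":0},{"fingers":1,"x":-0.007,"y":0.05,"z":0,"wx":0,"wy":0,"wz":0}]'; done
python3 - <<'E'
from h import *
s=snapshot("side");crop(s,"s14",210,130,80,65,10);r=sense();print(r["ee_pos"],r["force"])
a=cv2.imread("pics/s13.png").astype(int);b=cv2.imread("pics/s14.png").astype(int);print(abs(a-b)[330:560,0:450].mean(),abs(a-b)[330:560,0:450].max())
E
python3 -m creep '[{"fingers":1,"x":-0.007,"y":0.05,"z":0,"wx":0,"wy":0,"wz":0}]'
python3 - <<'E'
from h import *
s=snapshot("side");crop(s,"s15",210,130,80,65,10);r=sense();print(r["ee_pos"],r["force"])
a=cv2.imread("pics/s13.png").astype(int);b=cv2.imread("pics/s15.png").astype(int);print(abs(a-b)[330:560,0:450].mean(),abs(a-b)[330:560,0:450].max())
E
```

```text
t: 9.62
ee_pos: [0.6129, 0.0307, 0.1195]
tool_rot: [-179.7, 0.0, -171.5]
force: [0.7, -8.2, -1.5]
width: 0.0214
[0.61284936 0.03078452 0.11947916] [ 0.80516595 -7.43501506 -1.01502645]
1.337632850241546 11
t: 9.75
ee_pos: [0.6128, 0.0311, 0.1195]
tool_rot: [-179.7, 0.0, -171.5]
force: [1.0, -8.2, -0.7]
width: 0.021
[0.61283075 0.03119286 0.11953529] [ 0.49802936 -6.83065988 -1.04043912]
1.3828953301127214 11
```

```bash
cat > chk.py <<'E'
from h import *
import sys
n=sys.argv[1];s=snapshot("side");crop(s,n,210,130,80,65,10);r=sense();print(r["ee_pos"],r["force"])
a=cv2.imread("pics/s13.png").astype(int);b=cv2.imread(f"pics/{n}.png").astype(int);print(abs(a-b)[330:560,0:450].mean(),abs(a-b)[330:560,0:450].max())
E
python3 -m creep '[{"fingers":1,"x":-0.007,"y":0.05,"z":0,"wx":0,"wy":0,"wz":0}]'; python3 chk.py s16;python3 -m creep '[{"fingers":1,"x":-0.007,"y":0.05,"z":0,"wx":0,"wy":0,"wz":0}]'; python3 chk.py s17
```

```text
t: 9.88
ee_pos: [0.6128, 0.0315, 0.1195]
tool_rot: [-179.7, 0.0, -171.5]
force: [0.9, -8.6, -1.9]
width: 0.0214
[0.61275596 0.03163712 0.11950371] [ 0.79308517 -8.02786419 -0.67822737]
1.4221513687600644 11
t: 10.02
ee_pos: [0.6127, 0.0319, 0.1195]
tool_rot: [-179.7, 0.0, -171.5]
force: [0.9, -9.1, -2.4]
width: 0.0213
[0.61269158 0.03221774 0.11950919] [ 1.43840392 -7.53064016 -1.71062704]
1.5413140096618358 15
```

```bash
python3 -m creep '[{"fingers":1,"x":-0.006,"y":0.04,"z":0,"wx":0,"wy":0,"wz":0}]'; python3 chk.py s18;python3 -m creep '[{"fingers":1,"x":-0.006,"y":0.04,"z":0,"wx":0,"wy":0,"wz":0}]'; python3 chk.py s19
```

```text
t: 10.15
ee_pos: [0.6126, 0.0326, 0.1195]
tool_rot: [-179.7, 0.0, -171.5]
force: [1.2, -8.1, -1.7]
width: 0.0212
[0.61261435 0.03264685 0.11949292] [ 0.63547435 -8.49866579 -1.21669709]
14.361536231884058 143
t: 10.28
ee_pos: [0.6126, 0.033, 0.1195]
tool_rot: [-179.7, 0.0, -171.5]
force: [0.8, -7.9, -1.6]
width: 0.0216
[0.61254214 0.03302687 0.11951117] [ 0.40212799 -7.78321675 -1.33695974]
12.890624798711755 130
```

View pics/s19.png

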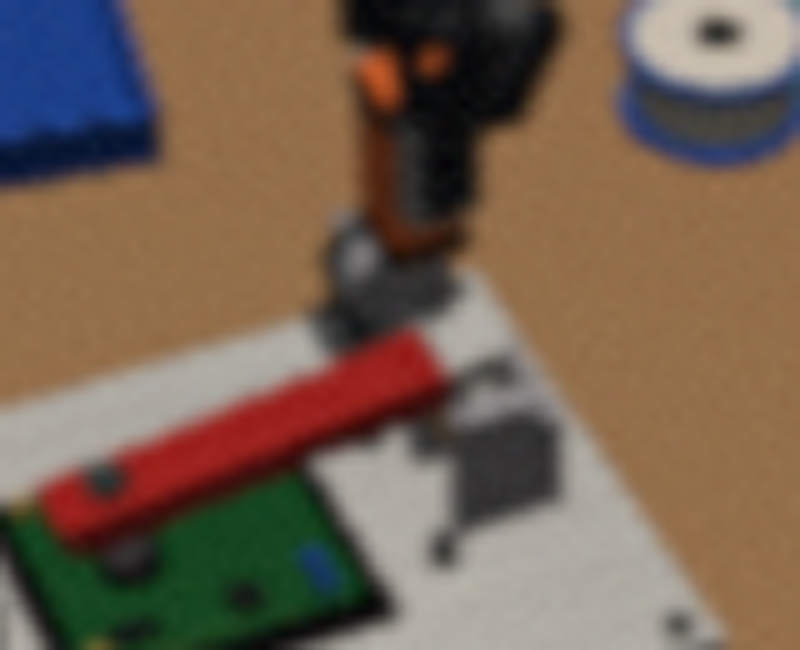

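```bash
python3 -m creep '[{"fingers":1,"x":0,"y":0,"z":0,"wx":0,"wy":0,"wz":0},{"fingers":1,"x":0.02,"y":-0.15,"z":0,"wx":0,"wy":0,"wz":0},{"fingers":1,"x":0.03,"y":-0.2,"z":0,"wx":0,"wy":0,"wz":0},{"fingers":1,"x":0.03,"y":-0.2,"z":0,"wx":0,"wy":0,"wz":0},{"fingers":1,"x":0.03,"y":-0.2,"z":0,"wx":0,"wy":0,"wz":0}]'; python3 -m creep '[{"fingers":1,"x":0.03,"y":-0.2,"z":0,"wx":0,"wy":0,"wz":0},{"fingers":1,"x":0.03,"y":-0.2,"z":0,"wx":0,"wy":0,"wz":0},{"fingers":1,"x":0.02,"y":-0.15,"z":0,"wx":0,"wy":0,"wz":0},{"fingers":1,"x":0,"y":0,"z":0,"wx":0,"wy":0,"wz":0}]'
python3 - <<'E'
from h import *
w=snapshot("wrist");crop(w,"w20",165,135,170,125,4.5)
s=sense();print(s["ee_pos"],s["tool_rot"],s["force"])
E
```

```text
t: 10.75
ee_pos: [0.6135, 0.0263, 0.1195]
tool_rot: [-179.8, 0.0, -171.5]
force: [0.7, -5.1, -1.3]
width: 0.0214
t: 11.08
ee_pos: [0.6139, 0.0229, 0.1194]
tool_rot: [179.9, 0.0, -171.4]
force: [0.7, -0.8, -0.3]
width: 0.0212
[0.6138941  0.02293211 0.11932749] [ 1.79931050e+02  9.61937667e-03 -1.71387026e+02] [ 0.32609373 -0.25828291 -0.06261479]
```

View pics/w20.png

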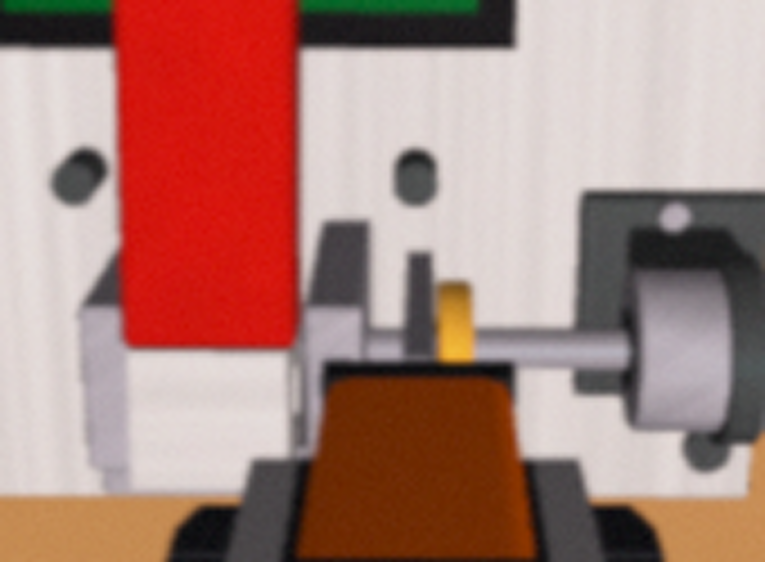

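```bash
python3 -m creep '[{"fingers":1,"x":0.015,"y":-0.1,"z":0.2,"wx":0,"wy":0,"wz":0},{"fingers":1,"x":0,"y":0,"z":0.7,"wx":0,"wy":0,"wz":0},{"fingers":1,"x":0,"y":0,"z":1.5,"wx":0,"wy":0,"wz":0},{"fingers":1,"x":0,"y":0,"z":2.5,"wx":0,"wy":0,"wz":0},{"fingers":1,"x":0,"y":0,"z":2.5,"wx":0,"wy":0,"wz":0}]'
python3 -m creep '[{"fingers":1,"x":-0.8,"y":-1.2,"z":1.3,"wx":0,"wy":0,"wz":-1.4},{"fingers":1,"x":-2,"y":-3.2,"z":0,"wx":0,"wy":0,"wz":-1.7},{"fingers":1,"x":-2,"y":-3.2,"z":0,"wx":0,"wy":0,"wz":-1.7},{"fingers":1,"x":-2,"y":-3.2,"z":0,"wx":0,"wy":0,"wz":-1.7},{"fingers":1,"x":-2,"y":-3.2,"z":0,"wx":0,"wy":0,"wz":-1.7}]'
python3 -m creep '[{"fingers":1,"x":-2,"y":-3.2,"z":0,"wx":0,"wy":0,"wz":-1.7},{"fingers":1,"x":-2,"y":-3.2,"z":0,"wx":0,"wy":0,"wz":-1.7},{"fingers":1,"x":-1.4,"y":-3.2,"z":0,"wx":0,"wy":0,"wz":-1.5},{"fingers":1,"x":-1.2,"y":-2.8,"z":0,"wx":0,"wy":0,"wz":-0.5},{"fingers":1,"x":-0.6,"y":-1.4,"z":0,"wx":0,"wy":0,"wz":0}]'
python3 -m creep '[{"fingers":1,"x":0,"y":0,"z":0,"wx":0,"wy":0,"wz":0},{"fingers":1,"x":0,"y":0,"z":0,"wx":0,"wy":0,"wz":0},{"fingers":1,"x":0,"y":0,"z":0,"wx":0,"wy":0,"wz":0}]'
```

```text
t: 11.55
ee_pos: [0.6129, 0.0218, 0.1937]
tool_rot: [179.9, -0.2, -171.4]
force: [0.4, -0.3, -1.3]
width: 0.0214
t: 11.97
ee_pos: [0.5243, -0.1197, 0.2066]
tool_rot: [-180.0, -0.0, -179.7]
force: [0.8, -0.9, -1.0]
width: 0.0209
t: 12.38
ee_pos: [0.4517, -0.2595, 0.2067]
tool_rot: [-179.9, -0.0, 174.7]
force: [0.5, -0.7, -0.6]
width: 0.0211
t: 12.63
ee_pos: [0.4537, -0.2561, 0.2064]
tool_rot: [180.0, -0.0, 175.0]
force: [0.3, -0.7, 0.1]
width: 0.0216
```

```bash
python3 -m creep '[{"fingers":1,"x":-0.15,"y":-0.42,"z":-3.0,"wx":0,"wy":0,"wz":0},{"fingers":1,"x":0,"y":0,"z":-2.5,"wx":0,"wy":0,"wz":0},{"fingers":1,"x":0,"y":0,"z":0,"wx":0,"wy":0,"wz":0},{"fingers":1,"x":0,"y":0,"z":0,"wx":0,"wy":0,"wz":0},{"fingers":1,"x":0,"y":0,"z":0,"wx":0,"wy":0,"wz":0}]'
python3 - <<'E'
from h import *
w=snapshot("wrist");crop(w,"w21",200,110,120,110,6)
s=sense();print(s["ee_pos"],s["tool_rot"],s["force"])
E
```

```text
t: 13.05
ee_pos: [0.4533, -0.2603, 0.1524]
tool_rot: [-180.0, 0.0, 175.1]
force: [0.5, 0.4, 0.4]
width: 0.0213
[ 0.45365685 -0.26075803  0.15294422] [-1.79941064e+02  1.05176982e-01  1.75058486e+02] [-0.65985776 -0.32412062 -0.19921619]
```

View pics/w21.png

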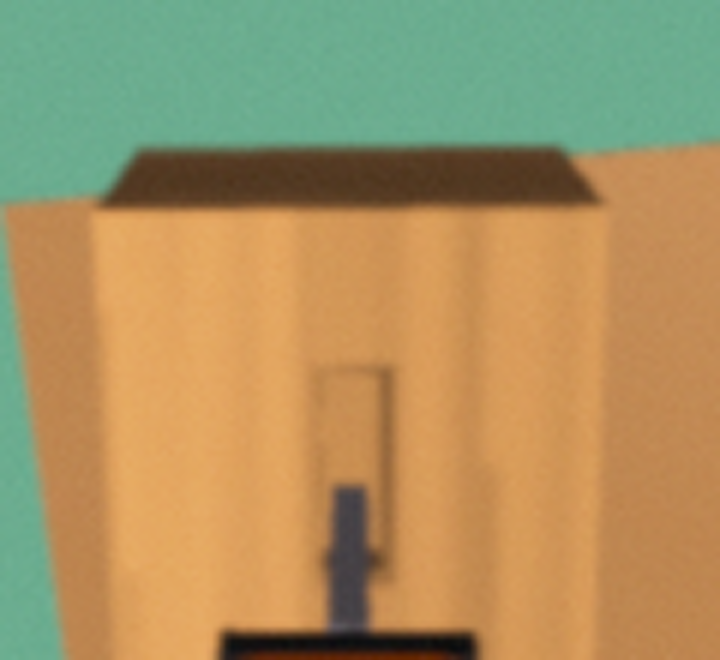

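```bash
python3 - <<'E'
from h import *
np.set_printoptions(precision=4,suppress=True)
w=snapshot("wrist");s=sense();t=s["ee_pos"];print(t)
f=lambda L:[(200+(u+.5)/6-.5,110+(v+.5)/6-.5) for u,v in L]
a=np.radians(-4.9);d=np.array([np.cos(a),np.sin(a)])
p=unproj(w,f([(318,368),(390,368),(390,575),(318,575)]),.056)[:,:2];print("slot",p,p.mean(0))
for z in(.0605,.062,.0635): print("tip",unproj(w,f([(350,486)]),t[2]-z)[:,:2]+.011*d)
E
```

```text
[ 0.4538 -0.261   0.1531]
slot [[ 0.4374 -0.2631]
 [ 0.4382 -0.2539]
 [ 0.4664 -0.2561]
 [ 0.4655 -0.2656]] [ 0.4519 -0.2597]
tip [[ 0.4527 -0.2604]]
tip [[ 0.4532 -0.2604]]
tip [[ 0.4537 -0.2605]]
```

```bash
python3 -m creep '[{"fingers":1,"x":-0.13,"y":0.07,"z":-1.0,"wx":0,"wy":0,"wz":0},{"fingers":1,"x":0,"y":0,"z":-1.2,"wx":0,"wy":0,"wz":0},{"fingers":1,"x":0,"y":0,"z":-0.4,"wx":0,"wy":0,"wz":0},{"fingers":1,"x":0,"y":0,"z":0,"wx":0,"wy":0,"wz":0},{"fingers":1,"x":0,"y":0,"z":0,"wx":0,"wy":0,"wz":0}]'
python3 -m creep '[{"fingers":1,"x":0,"y":0,"z":-0.4,"wx":0,"wy":0,"wz":0},{"fingers":1,"x":0,"y":0,"z":-0.4,"wx":0,"wy":0,"wz":0},{"fingers":1,"x":0,"y":0,"z":-0.4,"wx":0,"wy":0,"wz":0}]'
```

```text
t: 13.57
ee_pos: [0.4512, -0.2601, 0.1254]
tool_rot: [180.0, -0.0, 175.0]
force: [0.5, -0.1, 0.1]
width: 0.0215
t: 13.82
ee_pos: [0.4516, -0.2604, 0.1133]
tool_rot: [-180.0, 0.0, 175.0]
force: [-0.5, 0.3, -1.4]
width: 0.0215
```

Entering freely.

```bash
python3 -m creep '[{"fingers":1,"x":0,"y":0,"z":-0.7,"wx":0,"wy":0,"wz":0},{"fingers":1,"x":0,"y":0,"z":-0.7,"wx":0,"wy":0,"wz":0},{"fingers":1,"x":0,"y":0,"z":-0.7,"wx":0,"wy":0,"wz":0},{"fingers":1,"x":0,"y":0,"z":-0.6,"wx":0,"wy":0,"wz":0},{"fingers":1,"x":0,"y":0,"z":-0.5,"wx":0,"wy":0,"wz":0}]'
python3 -m creep '[{"fingers":1,"x":0,"y":0,"z":-0.3,"wx":0,"wy":0,"wz":0},{"fingers":1,"x":0,"y":0,"z":-0.2,"wx":0,"wy":0,"wz":0},{"fingers":1,"x":0,"y":0,"z":0,"wx":0,"wy":0,"wz":0}]'
```

```text
t: 14.23
ee_pos: [0.4509, -0.2599, 0.0802]
tool_rot: [180.0, -0.0, 175.0]
force: [-0.0, 0.1, -0.5]
width: 0.0216
t: 14.48
ee_pos: [0.4512, -0.26, 0.0759]
tool_rot: [180.0, -0.0, 175.0]
force: [-0.0, 0.1, -0.1]
width: 0.0215
```

```bash
python3 -m creep '[{"fingers":1,"x":0,"y":0,"z":-0.1,"wx":0,"wy":0,"wz":0},{"fingers":1,"x":0,"y":0,"z":-0.1,"wx":0,"wy":0,"wz":0}]'
python3 -m creep '[{"fingers":1,"x":0,"y":0,"z":-0.1,"wx":0,"wy":0,"wz":0}]'
```

```text
t: 14.65
ee_pos: [0.4516, -0.2603, 0.0754]
tool_rot: [-180.0, 0.0, 175.0]
force: [-2.6, 4.0, 13.7]
width: 0.0213
t: 14.73
ee_pos: [0.4517, -0.2604, 0.0754]
tool_rot: [-180.0, 0.1, 175.0]
force: [-5.0, 4.8, 21.4]
width: 0.0219
```

Seated on the rack. I'll relieve the pressure, then open.

```bash
python3 -m creep '[{"fingers":1,"x":0,"y":0,"z":0.2,"wx":0,"wy":0,"wz":0},{"fingers":1,"x":0,"y":0,"z":0,"wx":0,"wy":0,"wz":0}]'
python3 -m creep '[{"fingers":0.4,"x":0,"y":0,"z":0,"wx":0,"wy":0,"wz":0},{"fingers":-0.4,"x":0,"y":0,"z":0,"wx":0,"wy":0,"wz":0},{"fingers":-0.4,"x":0,"y":0,"z":0,"wx":0,"wy":0,"wz":0},{"fingers":-0.4,"x":0,"y":0,"z":0,"wx":0,"wy":0,"wz":0},{"fingers":-0.4,"x":0,"y":0,"z":0.5,"wx":0,"wy":0,"wz":0}]'
python3 -m creep '[{"fingers":-0.4,"x":0,"y":0,"z":2,"wx":0,"wy":0,"wz":0},{"fingers":-0.4,"x":0,"y":0,"z":3.5,"wx":0,"wy":0,"wz":0},{"fingers":-0.4,"x":0,"y":0,"z":3.5,"wx":0,"wy":0,"wz":0},{"fingers":-0.4,"x":0,"y":0,"z":3,"wx":0,"wy":0,"wz":0},{"fingers":-0.4,"x":0,"y":0,"z":2,"wx":0,"wy":0,"wz":0}]'
python3 - <<'E'
from h import *
w=snapshot("wrist");cv2.imwrite("pics/w22.png",w["image"])
s=snapshot("side");crop(s,"s22",120,90,190,150,4)
E
```

```text
t: 14.9
ee_pos: [0.4519, -0.2605, 0.0762]
tool_rot: [-179.9, 0.1, 175.0]
force: [0.4, -0.9, -0.6]
width: 0.0215
t: 15.32
ee_pos: [0.4507, -0.2597, 0.0795]
tool_rot: [179.9, -0.1, 175.0]
force: [0.3, 0.8, 0.6]
width: 0.0602
t: 15.73
ee_pos: [0.4521, -0.2607, 0.2241]
tool_rot: [-179.9, 0.2, 175.0]
force: [0.1, -1.4, -0.2]
width: 0.0598
```

View pics/w22.png

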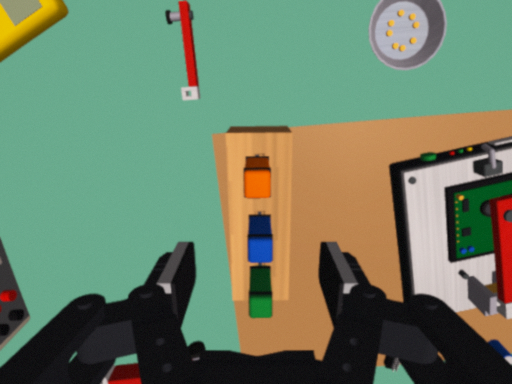

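View pics/s22.png

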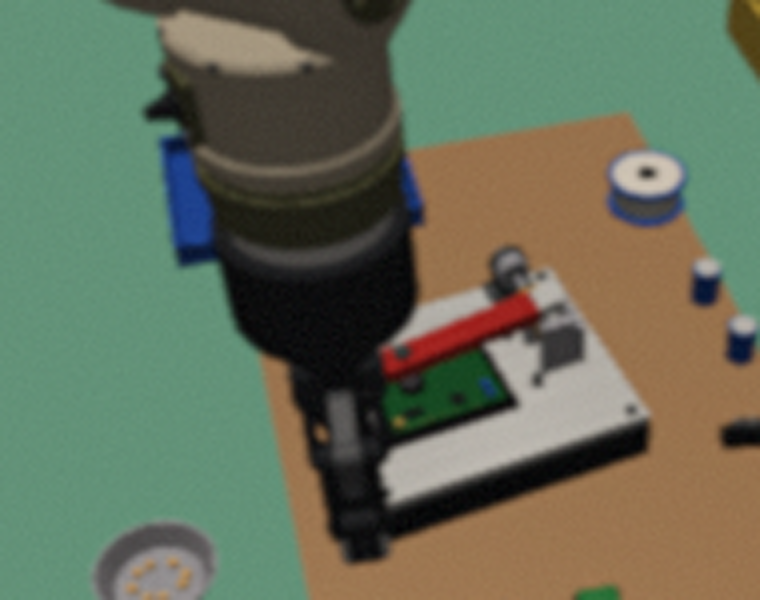

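```bash
python3 - <<'E'
import cv2
a=cv2.imread("pics/side0.png")[105:165,150:240];cv2.imwrite("pics/t1.png",cv2.resize(a,None,fx=8,fy=8,interpolation=cv2.INTER_CUBIC))
a=cv2.imread("pics/scene0.png")[92:152,255:345];cv2.imwrite("pics/t2.png",cv2.resize(a,None,fx=8,fy=8,interpolation=cv2.INTER_CUBIC))
E
```

```text
(no output)
```

View pics/t1.png

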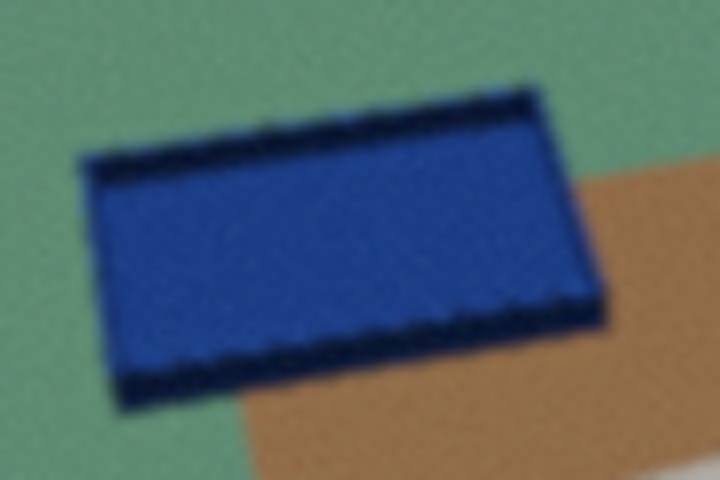

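View pics/t2.png

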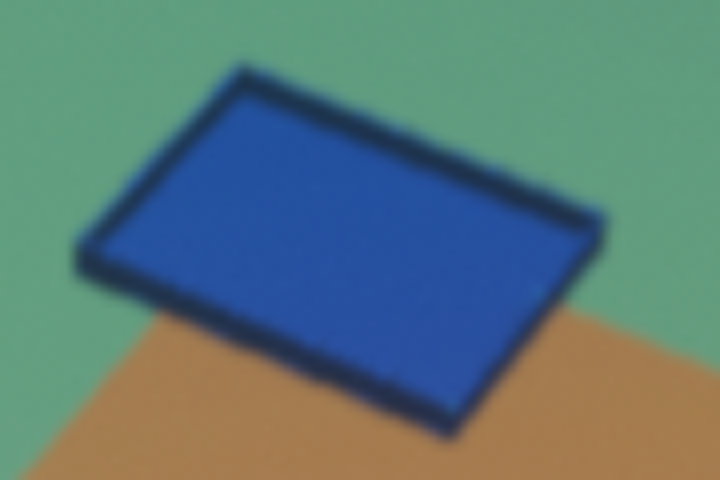

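```bash
python3 - <<'E'
from pose import *
S=snapshot("side");C=snapshot("scene")
f=lambda L,x0,y0,k:[(x0+(u+.5)/k-.5,y0+(v+.5)/k-.5) for u,v in L]
print(*fit(unproj(S,f([(82,155),(543,86),(607,290),(115,376)],150,105,8),.022)[:,:2],.2,.15))
print(*fit(unproj(C,f([(243,64),(606,216),(456,416),(78,240)],255,92,8),.022)[:,:2],.2,.15))
s=sense();print(s["ee_pos"],s["tool_rot"],s["joints"])
E
```

```text
[0.47543673 0.28103665] -0.9244758762893701 [[ 0.00053897  0.00014672]
 [-0.0006495  -0.00176061]
 [-0.00181313  0.00173698]
 [ 0.00192366 -0.00012309]]
[0.47563944 0.27785683] -1.2700855435010963 [[ 0.00109513 -0.00137131]
 [-0.00278442 -0.00066765]
 [ 0.00063293 -0.00051771]
 [ 0.00105636  0.00255668]]
[ 0.45153412 -0.26034746  0.22084053] [-1.79960761e+02  6.76132050e-02  1.74989402e+02] [-3.87990881e+01  1.21044061e+01 -6.59644149e+00  7.12211374e+01
  4.99022998e-03 -3.37884632e+01]
```

```bash
python3 -m creep '[{"fingers":-0.3,"x":0.8,"y":1.8,"z":0,"wx":0,"wy":0,"wz":1.6},{"fingers":-0.3,"x":1.6,"y":3.6,"z":0,"wx":0,"wy":0,"wz":1.6},{"fingers":-0.3,"x":1.6,"y":3.6,"z":0,"wx":0,"wy":0,"wz":1.6},{"fingers":-0.3,"x":1.6,"y":3.6,"z":0,"wx":0,"wy":0,"wz":1.7},{"fingers":-0.3,"x":1.6,"y":3.6,"z":0,"wx":0,"wy":0,"wz":1.7}]'
python3 -m creep '[{"fingers":-0.3,"x":1.6,"y":3.6,"z":0,"wx":0,"wy":0,"wz":1.7},{"fingers":-0.3,"x":1.4,"y":3.4,"z":-1,"wx":0,"wy":0,"wz":1.7},{"fingers":-0.3,"x":0.6,"y":1.6,"z":-1.5,"wx":0,"wy":0,"wz":1.7},{"fingers":-0.3,"x":0,"y":0,"z":-2,"wx":0,"wy":0,"wz":0},{"fingers":-0.3,"x":0,"y":0,"z":-1,"wx":0,"wy":0,"wz":0}]'
python3 -m creep '[{"fingers":-0.3,"x":0,"y":0,"z":0,"wx":0,"wy":0,"wz":0},{"fingers":-0.3,"x":0,"y":0,"z":0,"wx":0,"wy":0,"wz":0}]'
python3 - <<'E'
from h import *
w=snapshot("wrist");cv2.imwrite("pics/w23.png",w["image"])
s=sense();print(s["ee_pos"],s["tool_rot"],s["force"])
a=np.radians(8.4);R=np.array([[np.cos(a),-np.sin(a)],[np.sin(a),np.cos(a)]])
for y in(-.011,.011):
  for x,z in((.0015-.045,.0805),(.0015,.0864),(.0015+.056,.0935)):
    q=R@[x,y]+[.5585,-.0129];print(x,y,proj(w,[[q[0],q[1],z]]))
E
```

```text
t: 16.35
ee_pos: [0.5227, -0.0964, 0.2185]
tool_rot: [179.9, -0.2, -176.8]
force: [1.8, 0.6, 0.2]
width: 0.0557
t: 16.77
ee_pos: [0.5574, -0.0103, 0.1614]
tool_rot: [179.9, -0.3, -171.5]
force: [-0.3, -0.1, -0.7]
width: 0.0553
t: 16.93
ee_pos: [0.5581, -0.0124, 0.164]
tool_rot: [179.9, -0.2, -171.8]
force: [0.1, 0.3, 0.2]
width: 0.0553
[ 0.55891176 -0.01279939  0.16519638] [ 1.79982322e+02 -5.68142075e-02 -1.71780267e+02] [-0.39897758  0.01784794 -0.64296679]
-0.0435 -0.011 [[240.9775579  138.97773765]]
0.0015 -0.011 [[241.66764121 202.05685833]]
0.0575 -0.011 [[242.54166702 274.4059511 ]]
-0.0435 0.011 [[272.23717171 138.89308061]]
0.0015 0.011 [[271.89252945 201.973401  ]]
0.0575 0.011 [[271.41530751 274.32447796]]
```

View pics/w23.png

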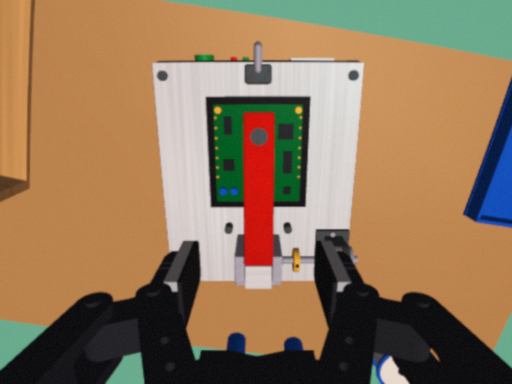

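```bash
python3 -m creep '[{"fingers":-0.3,"x":-0.1,"y":0.17,"z":-2.5,"wx":0,"wy":0,"wz":0},{"fingers":-0.3,"x":0,"y":0,"z":-2.5,"wx":0,"wy":0,"wz":0},{"fingers":-0.3,"x":0,"y":0,"z":-2,"wx":0,"wy":0,"wz":0},{"fingers":-0.3,"x":0,"y":0,"z":-1.5,"wx":0,"wy":0,"wz":0},{"fingers":-0.3,"x":0,"y":0,"z":-0.6,"wx":0,"wy":0,"wz":0}]' 30
python3 -m creep '[{"fingers":-0.3,"x":0,"y":0,"z":-0.6,"wx":0,"wy":0,"wz":0},{"fingers":-0.3,"x":0,"y":0,"z":0,"wx":0,"wy":0,"wz":0},{"fingers":-0.3,"x":0,"y":0,"z":0,"wx":0,"wy":0,"wz":0}]' 
python3 - <<'E'
from h import *
w=snapshot("wrist");cv2.imwrite("pics/w24.png",w["image"])
s=sense();print(s["ee_pos"],s["tool_rot"],s["force"])
E
```

```text
t: 17.4
ee_pos: [0.5575, -0.0113, 0.0732]
tool_rot: [180.0, -0.1, -171.8]
force: [-0.8, -0.3, -0.3]
width: 0.0556
t: 17.65
ee_pos: [0.5591, -0.0109, 0.0694]
tool_rot: [-180.0, 0.1, -171.7]
force: [-0.2, 0.3, 0.4]
width: 0.0557
[ 0.55925794 -0.01081951  0.06958355] [-1.79969160e+02  1.13704706e-01 -1.71731838e+02] [-0.39954021 -0.28360497  0.31357872]
```

View pics/w24.png

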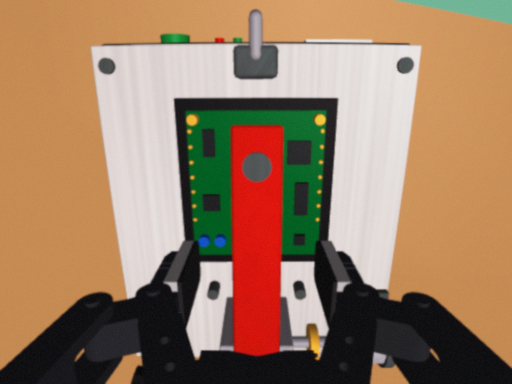

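```bash
python3 -m creep '[{"fingers":0.2,"x":0,"y":0,"z":-0.3,"wx":0,"wy":0,"wz":0},{"fingers":0.4,"x":0,"y":0,"z":-0.1,"wx":0,"wy":0,"wz":0},{"fingers":0.5,"x":0,"y":0,"z":0,"wx":0,"wy":0,"wz":0},{"fingers":0.7,"x":0,"y":0,"z":0,"wx":0,"wy":0,"wz":0},{"fingers":1,"x":0,"y":0,"z":0,"wx":0,"wy":0,"wz":0}]' 30
python3 -m creep '[{"fingers":1,"x":0,"y":0,"z":0,"wx":0,"wy":0,"wz":0},{"fingers":1,"x":0,"y":0,"z":0,"wx":0,"wy":0,"wz":0}]'
```

```text
t: 18.12
ee_pos: [0.5585, -0.0106, 0.0647]
tool_rot: [-180.0, 0.0, -171.7]
force: [-0.4, -1.6, 2.0]
width: 0.0215
t: 18.28
ee_pos: [0.5585, -0.0106, 0.0646]
tool_rot: [-180.0, 0.0, -171.7]
force: [-1.3, -1.6, 2.8]
width: 0.0213
```

Gripped at 21.3 mm. Lifting gently, straight up.

```bash
python3 -m creep '[{"fingers":1,"x":0,"y":0,"z":0.3,"wx":0,"wy":0,"wz":0},{"fingers":1,"x":0,"y":0,"z":0.6,"wx":0,"wy":0,"wz":0},{"fingers":1,"x":0,"y":0,"z":1,"wx":0,"wy":0,"wz":0},{"fingers":1,"x":0,"y":0,"z":1.5,"wx":0,"wy":0,"wz":0},{"fingers":1,"x":0,"y":0,"z":2,"wx":0,"wy":0,"wz":0}]' 60
python3 -m creep '[{"fingers":1,"x":0,"y":0,"z":2.5,"wx":0,"wy":0,"wz":0},{"fingers":1,"x":0,"y":0,"z":2.1,"wx":0,"wy":0,"wz":0},{"fingers":1,"x":0,"y":0,"z":0,"wx":0,"wy":0,"wz":0},{"fingers":1,"x":0,"y":0,"z":0,"wx":0,"wy":0,"wz":0}]' 
python3 - <<'E'
from h import *
w=snapshot("wrist");cv2.imwrite("pics/w25.png",w["image"])
s=snapshot("side");crop(s,"s25",150,90,150,120,5)
s=sense();print(s["ee_pos"],s["tool_rot"],s["force"],s["width"])
E
```

```text
t: 18.7
ee_pos: [0.5572, -0.0101, 0.1183]
tool_rot: [179.9, -0.1, -171.7]
force: [0.6, -0.3, -1.3]
width: 0.0212
t: 19.03
ee_pos: [0.5595, -0.0105, 0.1662]
tool_rot: [-179.9, 0.2, -171.7]
force: [-0.3, 0.0, -2.2]
width: 0.0209
[ 0.55775224 -0.01026229  0.16372026] [ 1.79973083e+02 -5.26643688e-02 -1.71699612e+02] [ 0.23996309 -0.57880767 -0.91652344] 0.020512376113023596
```

View pics/w25.png

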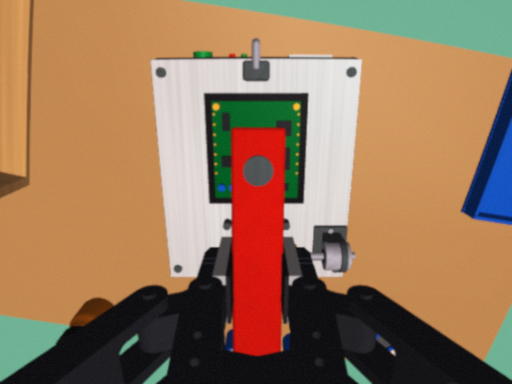

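View pics/s25.png

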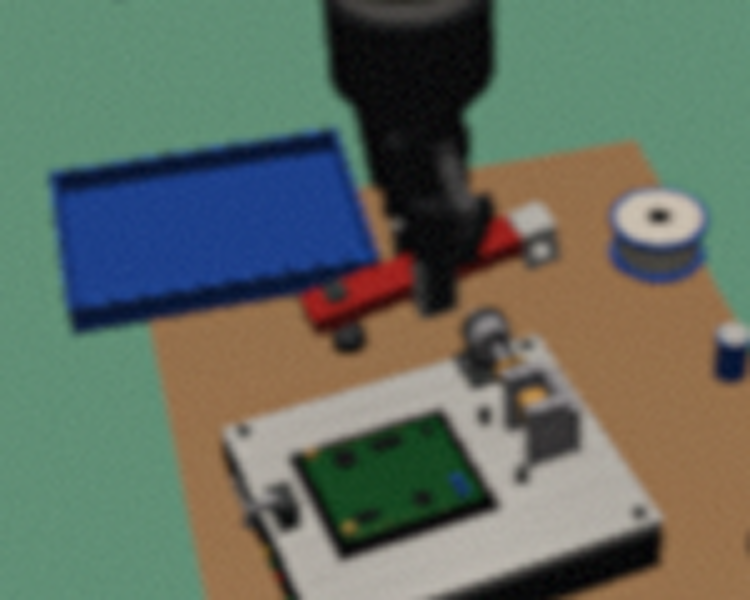

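```bash
python3 -m creep '[{"fingers":1,"x":-0.4,"y":1.5,"z":0,"wx":0,"wy":0,"wz":-0.9},{"fingers":1,"x":-0.8,"y":2.8,"z":0,"wx":0,"wy":0.5,"wz":-1},{"fingers":1,"x":-0.9,"y":3.2,"z":0,"wx":0,"wy":0.8,"wz":-1},{"fingers":1,"x":-0.9,"y":3.2,"z":0,"wx":0,"wy":0.8,"wz":-1},{"fingers":1,"x":-0.9,"y":3.2,"z":0,"wx":0,"wy":0.8,"wz":-1}]'
python3 -m creep '[{"fingers":1,"x":-0.9,"y":3.2,"z":0,"wx":0,"wy":0.8,"wz":-1},{"fingers":1,"x":-0.9,"y":3.2,"z":0,"wx":0,"wy":0.8,"wz":-1},{"fingers":1,"x":-0.9,"y":3.2,"z":0,"wx":0,"wy":0.8,"wz":-1},{"fingers":1,"x":-0.9,"y":3,"z":0,"wx":0,"wy":0.8,"wz":-1},{"fingers":1,"x":-0.5,"y":1.7,"z":0,"wx":0,"wy":0.8,"wz":-0.5}]'
python3 -m creep '[{"fingers":1,"x":-0.25,"y":0.8,"z":-2,"wx":0,"wy":0.5,"wz":0},{"fingers":1,"x":0,"y":0,"z":-3,"wx":0,"wy":0,"wz":0},{"fingers":1,"x":0,"y":0,"z":-2,"wx":0,"wy":0,"wz":0},{"fingers":1,"x":0,"y":0,"z":0,"wx":0,"wy":0,"wz":0},{"fingers":1,"x":0,"y":0,"z":0,"wx":0,"wy":0,"wz":0}]'
python3 - <<'E'
from h import *
w=snapshot("wrist");cv2.imwrite("pics/w26.png",w["image"])
s=snapshot("side");crop(s,"s26",140,80,120,100,6)
s=snapshot("scene");crop(s,"c26",240,60,120,100,6)
s=sense();print(s["ee_pos"],s["tool_rot"],s["force"],s["width"])
E
```

```text
t: 19.55
ee_pos: [0.5176, 0.1295, 0.1627]
tool_rot: [179.7, -3.1, -176.7]
force: [1.3, -0.3, -0.8]
width: 0.0205
t: 19.97
ee_pos: [0.476, 0.2741, 0.1627]
tool_rot: [179.7, -7.1, 179.0]
force: [0.1, -0.6, -0.5]
width: 0.0207
t: 20.38
ee_pos: [0.4738, 0.2789, 0.0923]
tool_rot: [179.8, -7.7, 178.9]
force: [-0.1, -0.8, 0.2]
width: 0.0211
[0.47661006 0.27967953 0.0954793 ] [179.63430203  -7.29747259 178.88252202] [-0.55156701 -0.66424824 -0.16933905] 0.02080543489642559
```

View pics/w26.png

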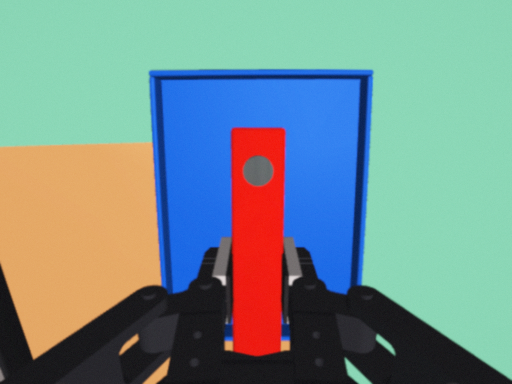

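View pics/s26.png

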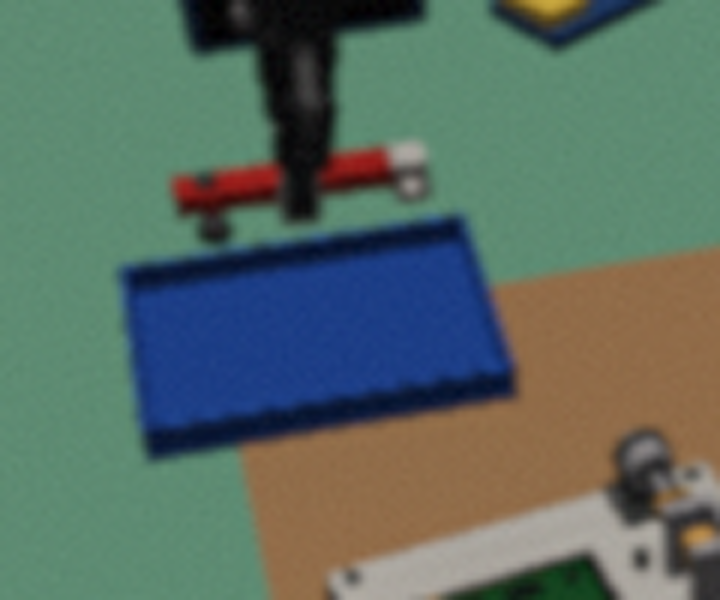

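View pics/c26.png

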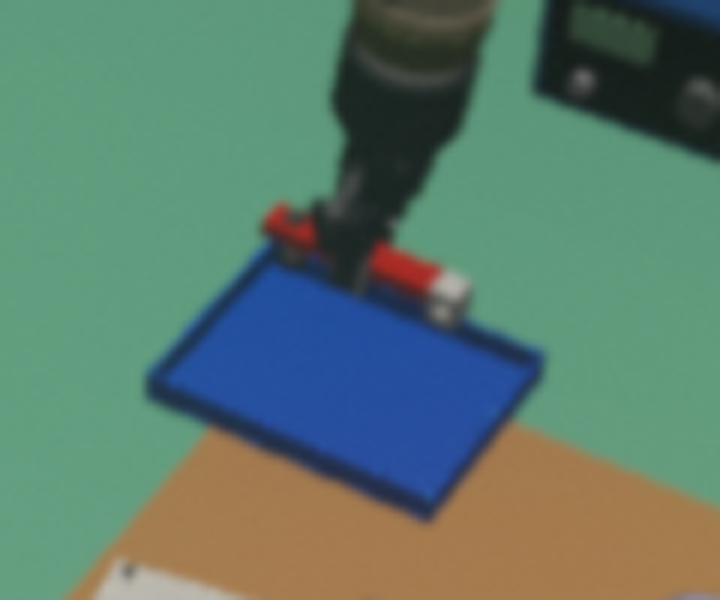

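```bash
python3 -m creep '[{"fingers":1,"x":0,"y":0,"z":-1.5,"wx":0,"wy":0,"wz":0},{"fingers":1,"x":0,"y":0,"z":-2,"wx":0,"wy":0,"wz":0},{"fingers":1,"x":0,"y":0,"z":-2,"wx":0,"wy":0,"wz":0},{"fingers":1,"x":0,"y":0,"z":-1,"wx":0,"wy":0,"wz":0},{"fingers":1,"x":0,"y":0,"z":-0.5,"wx":0,"wy":0,"wz":0}]'
python3 -m creep '[{"fingers":1,"x":0,"y":0,"z":-0.2,"wx":0,"wy":0,"wz":0},{"fingers":1,"x":0,"y":0,"z":0,"wx":0,"wy":0,"wz":0},{"fingers":1,"x":0,"y":0,"z":0,"wx":0,"wy":0,"wz":0}]'
python3 - <<'E'
from h import *
w=snapshot("wrist");cv2.imwrite("pics/w27.png",w["image"])
s=snapshot("side");crop(s,"s27",140,80,120,100,6)
s=sense();print(s["ee_pos"],s["tool_rot"],s["force"],s["width"])
E
```

```text
t: 20.95
ee_pos: [0.4757, 0.2793, 0.0239]
tool_rot: [179.7, -7.4, 178.9]
force: [-0.0, 0.5, -1.2]
width: 0.0205
t: 21.2
ee_pos: [0.4766, 0.2799, 0.0234]
tool_rot: [179.6, -7.3, 178.9]
force: [0.3, 0.3, -1.6]
width: 0.0206
[0.47659663 0.27988052 0.02338809] [179.62977443  -7.2868772  178.90388379] [-0.39593515  0.47205118 -1.86539106] 0.020710099505299288
```

View pics/w27.png

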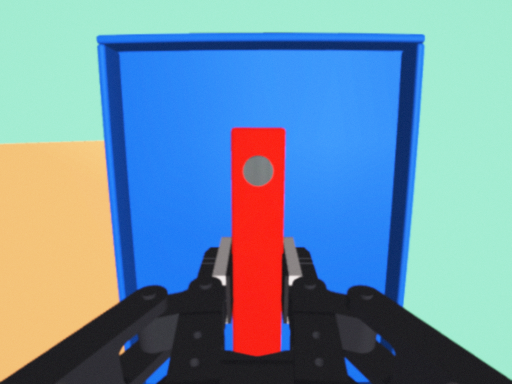

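View pics/s27.png

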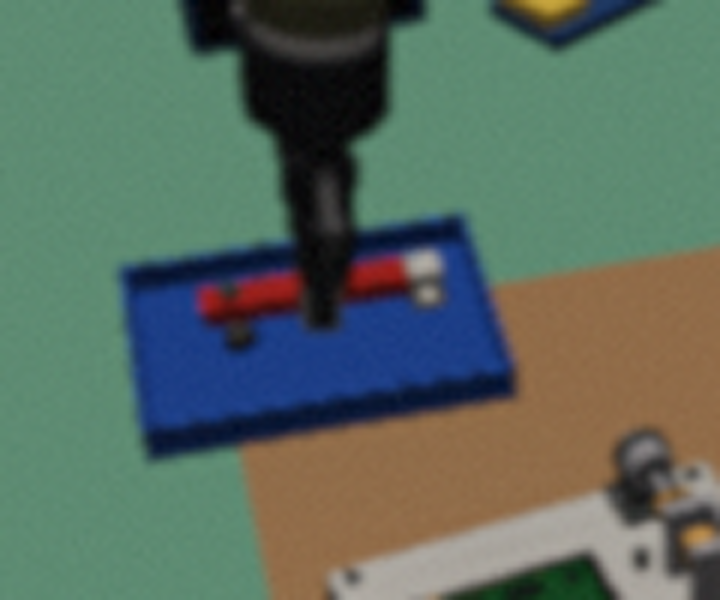

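```bash
python3 -m creep '[{"fingers":1,"x":0,"y":0,"z":-0.3,"wx":0,"wy":0,"wz":0},{"fingers":1,"x":0,"y":0,"z":-0.3,"wx":0,"wy":0,"wz":0}]'
python3 -m creep '[{"fingers":1,"x":0,"y":0,"z":-0.15,"wx":0,"wy":0,"wz":0},{"fingers":1,"x":0,"y":0,"z":-0.15,"wx":0,"wy":0,"wz":0}]'
```

```text
t: 21.47
ee_pos: [0.4764, 0.2798, 0.0168]
tool_rot: [179.6, -7.3, 178.9]
force: [-0.2, 0.4, -0.6]
width: 0.0208
t: 21.63
ee_pos: [0.476, 0.2796, 0.0134]
tool_rot: [179.7, -7.4, 178.9]
force: [1.1, -1.1, 7.2]
width: 0.0209
```

```bash
python3 -m creep '[{"fingers":1,"x":0,"y":0,"z":-0.1,"wx":0,"wy":0,"wz":0},{"fingers":1,"x":0,"y":0,"z":-0.1,"wx":0,"wy":0,"wz":0}]'
```

```text
t: 21.8
ee_pos: [0.4765, 0.2797, 0.0127]
tool_rot: [179.6, -7.3, 178.9]
force: [-0.8, 0.1, 12.4]
width: 0.0209
```

Down, with 12 N of support. I'll ease off about 1 mm and open a little.

```bash
python3 -m creep '[{"fingers":1,"x":0,"y":0,"z":0.1,"wx":0,"wy":0,"wz":0},{"fingers":0.7,"x":0,"y":0,"z":0,"wx":0,"wy":0,"wz":0},{"fingers":0.3,"x":0,"y":0,"z":0,"wx":0,"wy":0,"wz":0},{"fingers":0.2,"x":0,"y":0,"z":0,"wx":0,"wy":0,"wz":0},{"fingers":0.1,"x":0,"y":0,"z":0,"wx":0,"wy":0,"wz":0}]' 20
python3 -m creep '[{"fingers":0.1,"x":0,"y":0,"z":0.3,"wx":0,"wy":0,"wz":0},{"fingers":0.1,"x":0,"y":0,"z":1,"wx":0,"wy":0,"wz":0},{"fingers":0.1,"x":0,"y":0,"z":3,"wx":0,"wy":0,"wz":0},{"fingers":0.1,"x":0,"y":0,"z":3,"wx":0,"wy":0,"wz":0},{"fingers":0.1,"x":0,"y":0,"z":4,"wx":0,"wy":0,"wz":0}]'
python3 -m creep '[{"fingers":0.1,"x":0,"y":0,"z":3,"wx":0,"wy":0,"wz":0},{"fingers":0.1,"x":-0.6,"y":0,"z":3,"wx":0,"wy":0,"wz":0},{"fingers":0.1,"x":0,"y":0,"z":0,"wx":0,"wy":0,"wz":0},{"fingers":0.1,"x":0,"y":0,"z":0,"wx":0,"wy":0,"wz":0},{"fingers":0.1,"x":0,"y":0,"z":0,"wx":0,"wy":0,"wz":0}]'
python3 - <<'E'
from h import *
w=snapshot("wrist");cv2.imwrite("pics/w28.png",w["image"])
s=snapshot("side");crop(s,"s28",130,100,200,200,3)
s=snapshot("scene");crop(s,"c28",180,90,160,120,4.5)
s=sense();print(s["ee_pos"],s["dq"].max())
E
```

```text
t: 22.22
ee_pos: [0.4756, 0.2795, 0.012]
tool_rot: [179.7, -7.4, 178.9]
force: [1.1, 0.5, 0.4]
width: 0.0383
t: 22.63
ee_pos: [0.4743, 0.279, 0.1253]
tool_rot: [179.8, -7.6, 178.9]
force: [1.1, 0.4, 0.2]
width: 0.0388
t: 23.05
ee_pos: [0.4697, 0.2795, 0.1855]
tool_rot: [179.7, -7.4, 178.9]
force: [0.5, 0.0, 0.3]
width: 0.0384
[0.46900609 0.27921729 0.18392764] 0.2289931221105824
```

View pics/w28.png

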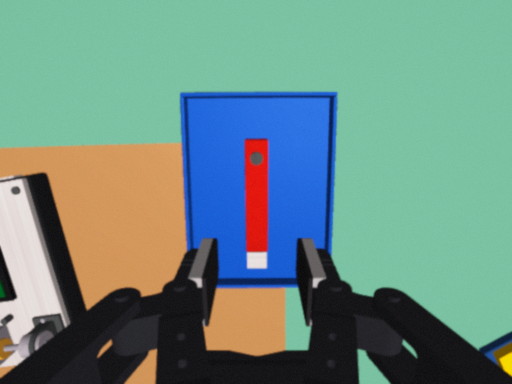

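View pics/s28.png

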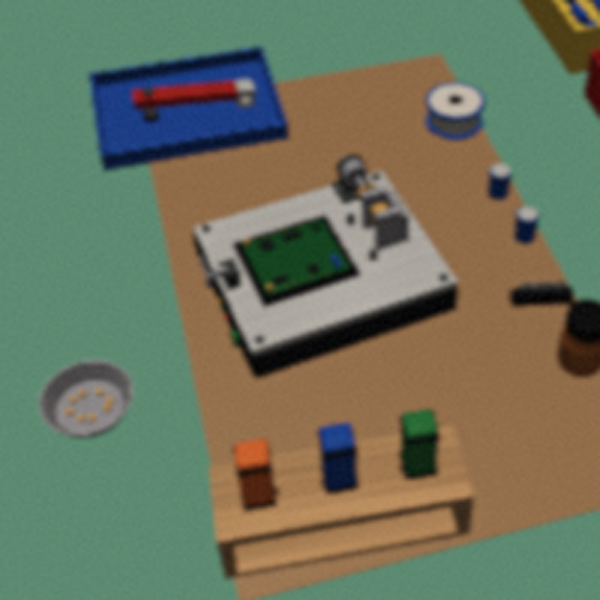

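View pics/c28.png

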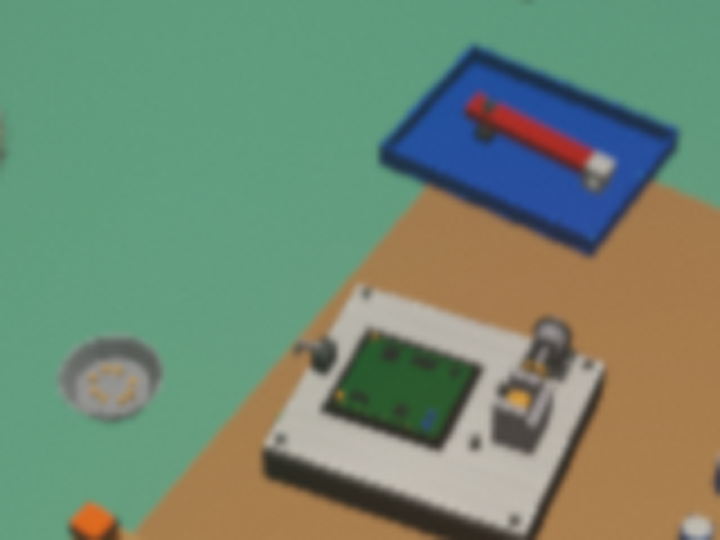

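```bash
python3 - <<'E'
from h import *
a=cv2.imread("pics/side0.png");b=snapshot("side")["image"]
def c(im):
    h=cv2.cvtColor(im,cv2.COLOR_BGR2HSV);m=cv2.inRange(h,(3,180,120),(14,255,255));m[:230]=0;m[300:]=0;m[:,:190]=0;m[:,235:]=0
    y,x=np.nonzero(m);return x.mean(),y.mean(),len(x)
print(c(a),c(b),abs(a.astype(int)-b)[225:300,190:300].max())
from cell import hand_in;print(hand_in())
E
```

```text
(np.float64(213.77906976744185), np.float64(250.1627906976744), 86) (np.float64(213.3452380952381), np.float64(250.86904761904762), 84) 55
the job is handed in; nothing more can be done
None
```

The press arm is off the jig and lying in the blue tray, and the fork is hanging in its own rack slot again. I handed the job in at about 23 s of the 64 s allowed; no verdict was reported.

- **Fork and pin:** I lowered the fork astride the neck by camera and felt nothing on the way down. I then eased the collar sideways in steps of 1 mm and, near the end, 0.5 mm or less. The highest sideways force I read was 9.1 N, against the 16 N limit. The arm's hinge end sprang up after about 9 mm of travel, seen in the side camera, with about 8 N still on the fork. The pin then returned by itself.
- **Fork in the rack:** It went back into slot 0. I set it down a little firmly, reading 21 N for a moment against the rack. The last check showed the handle top within 1 pixel of its starting position.
- **Press arm:** I gripped it by the middle, levelled it and lowered it until the floor took 12 N, then eased off and released it. The wrist, side and scene cameras all show it right side up, well inside the tray walls, with the gripper clear.
- **Other things:** In the last pictures they look undisturbed, but I did not measure each one. My first estimates of the jig's position from the two fixed cameras disagreed by about 4 mm, so I aligned on the pin with the wrist camera instead.

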